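# Roll inlay slips flush and stop the roller on the pencil line

### The job

Pick up the wooden press block by its handle, lay its underside on top of the wooden roller and, pressing with about 10 N (never more than 25 N, or the inlay cracks), roll the roller along the panel so that both raised inlay slips are pushed flush with the panel, and stop the roller centred on and parallel to the blue line. Then lift the block off, set it back flat on its grey mat and let go. Keep the gripper off the roller, keep gripper and block off the panel, and do not disturb the other things on the bench.

Things in the scene. Friction and masses are not known exactly. Their poses are not given: they have to be found in the camera images.
- block_grip (a point): Press block, 0.32 kg: wooden slab 90 x 180 mm, 18 mm thick, cork underneath, with a dark rib handle on its middle, 70 mm long (its x), 26 mm wide (its y, the 180 mm way), 50 mm tall. The point is in the handle, 46 mm above its lowest face, 22 mm below its top; z up. Its underside is worn unevenly hollow along y, by some millimetres. It travels about twice as far as the roller below it.
- roller_center (a point): Loose plain wooden roller, a cylinder 40 mm in diameter and 110 mm long with dark end bands, about 0.14 kg, lying across the panel. The point is its centre; its axis is its own x; y and z turn with it as it rolls. It starts on the panel on one side of the two slips; the blue line is on the other side, on either end of the panel.
- panel_top (a point): Fixed inlay panel of pale wood, 140 mm (its x) by 300 mm (its y) and 30 mm thick, flat on the bench with white border lines. The point is the centre of its top face. The roller rolls along the panel's y, from + to - or from - to +.
- mark: The blue stopping line drawn across the panel, 136 mm long (its x, parallel to the panel's x) and 4 mm wide, of no thickness that can be felt. Origin at its middle, on the panel's top face.
- slip_a (a joint): Copper-brown inlay slip 60 mm (panel x) by 20 mm (panel y), let into the panel with its middle 17 mm from the panel's centre towards panel -y. The value is how far it has been pushed down: at 0 its top stands 3 mm proud, at 0.003 it is flush. It fits stiffly: takes about 6 N to push down, does not come back up.
- slip_b (a joint): The second such slip, its middle 17 mm from the panel's centre towards panel +y; same values.
- mat_top (a point): Grey felt mat, fixed to the bench, 120 mm (its x) by 210 mm (its y), 6 mm thick; the point is the centre of its top. The block starts on it and goes back on it, its length along the mat's.
- mallet: Bystander: wooden mallet, 52 mm high, 225 mm long; origin under its head. Leave alone.
- brush: Bystander: brush lying on the bench. Leave alone.
- awl: Bystander: awl, 150 mm long. Leave alone.
- wax_jar: Bystander: amber jar, 64 mm wide, 60 mm high. Leave alone.
- offcut_a: Bystander: pale offcut 50 x 110 x 22 mm. Leave alone.
- offcut_b: Bystander: brown offcut 35 x 80 x 18 mm. Leave alone.
- square: Bystander: try square, blade 120 mm, 16 mm high. Leave alone.
There are look-alikes about, which are no part of the job. Leave any pink or yellow look-alike of the part that bears block_grip alone.

How it is judged:
On the way, in this order (a step that is already met when the one before it is completed fails the run):
1. the block is laid on the roller (contact force between block and roller above 0.5 N), for 0.05 s.
2. the roller has rolled about a fifth of a turn under the block (angle between roller_center's own z axis and vertical above 1.2 rad and contact force between block and roller above 0.5 N), for 0.05 s.
3. both slips have been pushed flush (within 1 mm) (value of joint each of slip_a, slip_b above 0.002 m), for 0.05 s.
4. the roller is on the blue line (within 8 mm) (y of roller_center in the frame of mark between -0.008 and 0.008 m), for 0.2 s.
At the end, for the whole second after the job is handed in: The roller lies still on the panel, centred within 8 mm of the blue line (25 mm along it) and parallel to it within 7 degrees; both slips are within 1 mm of flush; the block rests flat on the grey mat, within 30 mm of its middle and 14 degrees of its direction, released and still (all of step 3 and all of step 4 and x of roller_center in the frame of mark between -0.025 and 0.025 m and z of roller_center in the frame of mark between 0.016 and 0.024 m and angle between the x axis of roller_center and the x axis of mark, either way round below 0.12 rad and x of block_grip in the frame of mat_top between -0.03 and 0.03 m and y of block_grip in the frame of mat_top between -0.03 and 0.03 m and z of block_grip in the frame of mat_top below 0.05 m and angle between block_grip's own z axis and vertical below 0.06 rad and angle between the y axis of block_grip and the y axis of mat_top, either way round below 0.25 rad and linear speed of each of roller, block below 0.01 m/s); the robot touches nothing.
It fails at once if the roller is pressed on the panel or its slips with more than 25 N (contact force between roller and panel above 25 N).
It fails at once if the gripper or arm touches the roller or the panel (contact force between any of the arm, the fingers and roller above 0.5 N or contact force between any of the arm, the fingers and panel above 0.5 N).
It fails at once if the block touches the panel (contact force between block and panel above 1 N).
It fails at once if a bystander is moved by more than 15 mm (distance of any of mallet, brush, awl, wax_jar, offcut_a, offcut_b, square from where it was at the start of the episode above 0.015 m).
It also fails if it takes over 69 s, if anything falls off the work surface, if the arm or the gripper's body presses on something with over 40 N, if the wrist force passes 120 N, or if a joint passes its speed limit or range.

### The arm

A 7-joint arm with a two-finger parallel gripper is mounted at the origin on the work surface. World frame = base frame: x ahead of the robot, y to its left, z up, the work surface at z = 0. Lengths are in m, angles in rad, forces in N, time in s.
With the tool pointing down it reaches from about 0.4 to 0.875 m from the base axis. Payload 19.3 kg.
Tool frame: the origin (TCP) lies between the finger pads; the fingertips stand bot.tcp_to_tips ahead of it and the grasp point (between the pads) lies 3 mm ahead of it (bot.tcp_to_tips is the distance from the TCP to the fingertips, in m); x points along the fingers, y is the direction in which the jaws open and shut, and the axes are right-handed (so a half turn about x gives the same grasp; the last joint's range is limited). The gripper opens to 85 mm and grips with 20 to 120 N. Pads are 22 mm wide; open, the fingers measure 114 mm over their backs; the gripper's body (76 mm by 85 mm) begins 54 mm behind the grasp point. The pads swing forward as they close: fully open they stand 13 mm farther back than shut.
Start: joints at [1.068, 0.521, -0.036, 1.599, 0.021, 1.021, -0.113], TCP at [0.262, -0.567, 0.253] pointing down, gripper open.
Joint ranges: [-2.91, 2.91], [-0.3, 2.13], [-1.5, 1.42], [0.17, 2.43], [-1.26, 4.41], [0.16, 1.93], [-2.52, 2.52]. Speed limits (rad/s): [1.89, 1.89, 2.39, 2.39, 3.01, 3.01, 3.01].

### API

Orientations are given as [roll, pitch, yaw] about the fixed x, y, z axes, in that order (R = Rz(yaw) Ry(pitch) Rx(roll)).
In Python, from workcell import bot, eyes gives the robot as it stands. The module is installed in compiled form; this text tells all that it offers.
- The arm moves only by the tool step_arm, never from a script. Its argument "targets" is a list that holds one entry, the list of rows, each a list of 7 numbers: the shift along the tool's x, y, z in cm, then the turn, a rotation vector about the tool's x, y, z in rad, then the opening, from 0 (shut) to 1 (fully open). A call has 1 to 10 rows; each row is the pose to reach, as a shift and turn from the pose measured when the call began, along the tool's axes at that moment; what a row does not reach only later rows make up. A row lasts 1/10 s, in which the tool goes at most 50 mm and 8.59 degrees, less where a joint would pass 70% of its speed; a pose out of reach is approached as far as the arm can. A call with a gripper value outside its range is refused whole. The fingers move at their own pace and stop on an object; "grip_force" is the grip in N (left out, the last holds). Time passes only in rows, so rows that repeat a pose let the fingers close. It gives the time, the measured TCP pose, the force and the opening at its end, in the units of the state.
- bot.observe(): the state, without advancing time (a new reading comes with each control period).
- eyes.grab_frame(name): name is "scene" or "side" or "wrist"; returns the picture (480x640x3 uint8, red, green, blue); there is no depth.
- eyes.get_calibration(name): a dict with "fx", "fy", "cx", "cy" (pixels), "k1" (the pictures are not rectified: a ray, as slopes to the right and down, at radius r is drawn at 1 + k1 r^2 times it, then the intrinsics apply), "camera_from_world" (4x4, takes a point from world to camera coordinates); the wrist camera has in their place "hand_eye" (4x4, takes a point from camera to tool coordinates, whose origin is the TCP and whose axes are the tool frame's). Camera axes: x right, y down, z forward; pixel columns grow to the right and rows downward; lengths in m; the calibration is good to about 2 mm. A picture is of the moment at which its call begins: read the wrist's pose just before it. get_calibration takes no time and is no camera call.
- bot.job_done(): hands the job in, once; it reports no verdict.
The state is a dict: "clock": time; "qpos": joint angles; "qd": joint speeds; "joint_efforts": joint torques, N m; "position": TCP position; "tool_rot": TCP orientation; "force": force on the tool from outside, world axes, zero at the start; "moment": the same for the moment, N m; "grip_width": finger opening in m.
Only numpy, scipy, OpenCV 4.12 (cv2) and the standard library are available. Lean on these libraries where they do the work, as an engineer would, in place of code of your own. Each camera call takes 0.05 s, during which the arm holds its last target.

## Working session

There is one attempt and no reset: what is moved stays moved. The work goes in short steps, Python scripts to look and compute and a tool call to move; the robot and the scene stay as the last step left them, time stands still between calls to the robot, and variables do not carry over. Pictures are saved under pics/ and viewed, and the job is handed in when it is done.

Besides the shell and the picture viewer there is one more tool, called as a command line: name --argument value ..., lists and objects as JSON in quotes. step_arm: Moves the arm, as the interface text tells. Its arguments: {"type":"object","properties":{"targets":{"type":"array","items":{"type":"array","items":{"type":"array","items":{"type":"number"}}}},"grip_force":{"type":"number"}},"required":["targets"]}

```bash
mkdir -p pics; ls
python3 - <<'E'
from workcell import bot, eyes
import cv2
print(bot.observe(), bot.tcp_to_tips)
for n in ["scene","side","wrist"]:
    print(n, eyes.get_calibration(n))
    cv2.imwrite(f"pics/{n}0.png", eyes.grab_frame(n)[:,:,::-1])
E
```

```text
pics
{'clock': 0.0, 'qpos': array([ 1.06781658,  0.52204587, -0.03635992,  1.60002755,  0.02124482,
        1.02109686, -0.11275516]), 'qd': array([ 0.00056452, -0.00026528,  0.00088897,  0.00036836, -0.00052085,
       -0.0004182 , -0.00100231]), 'joint_efforts': array([-4.36147557e-04, -9.27111769e+01,  1.97946690e+00, -3.69927013e+01,
        1.77084259e-02,  8.13615101e-03, -8.25269376e-05]), 'position': array([ 0.26195875, -0.56709316,  0.25269852]), 'tool_rot': array([-1.48035353,  1.56960509,  2.09410572]), 'force': array([-0.39007824, -0.89662408,  0.42121413]), 'moment': array([ 0.03628886,  0.02622392, -0.00692379]), 'grip_width': 0.08551549715431685} 0.022
scene {'fx': 446.9854563265423, 'fy': 446.9854563265423, 'cx': 329.92939152127946, 'cy': 231.89292680667475, 'k1': -0.020932073908573975, 'camera_from_world': array([[ 0.84467956,  0.53519894,  0.00886216, -0.48043949],
       [ 0.35134546, -0.54186965, -0.76350091, -0.14828678],
       [-0.40382275,  0.64802729, -0.64574594,  1.41681775],
       [ 0.        ,  0.        ,  0.        ,  1.        ]])}
side {'fx': 550.399
[... 174 characters left out ...]
.02031694,  0.39327294],
       [-0.54015055,  0.49002073, -0.68419081,  0.32169868],
       [ 0.4878241 , -0.48016403, -0.72901999,  1.12751878],
       [ 0.        ,  0.        ,  0.        ,  1.        ]])}
wrist {'fx': 398.0913992181289, 'fy': 398.0913992181289, 'cx': 320.0242922502208, 'cy': 236.26827885401704, 'k1': -0.013600371033067344, 'hand_eye': array([[ 1.59019274e-05, -3.13924434e-01,  9.49447971e-01,
        -1.20453248e-01],
       [ 9.99999979e-01,  1.97183423e-04,  4.84479073e-05,
        -5.57895002e-06],
       [-2.02424383e-04,  9.49447951e-01,  3.13924430e-01,
        -8.05926771e-02],
       [ 0.00000000e+00,  0.00000000e+00,  0.00000000e+00,
         1.00000000e+00]])}
```

View pics/scene0.png

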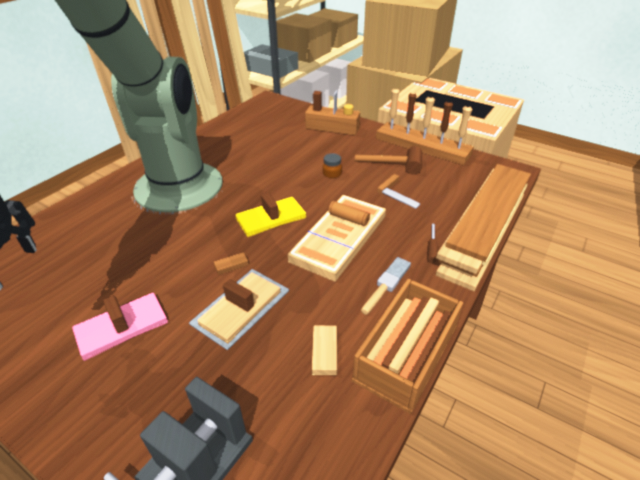

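View pics/side0.png

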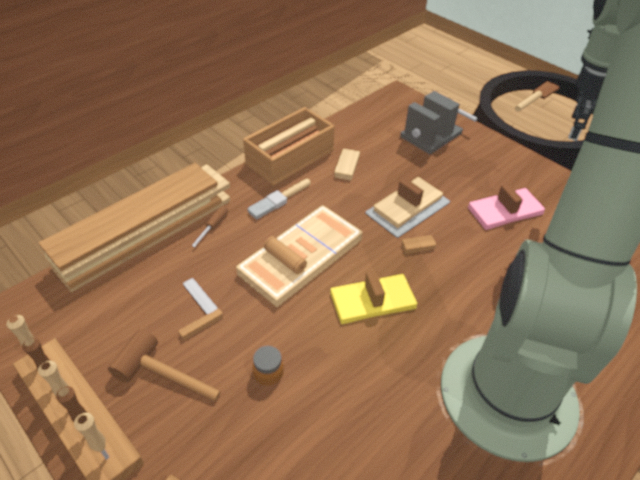

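View pics/wrist0.png

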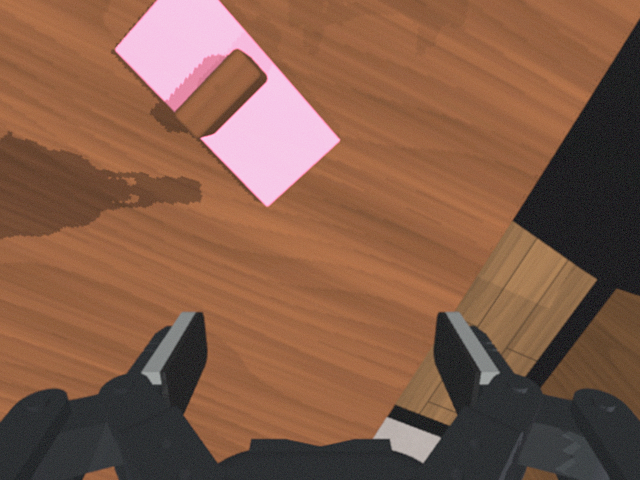

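The blocks that could be taken for it in the scene view are pale wood on the grey mat (240,300), pink (120,325) and yellow (270,215). I choose the wooden one on the mat and check it in a close crop. In the panel, the roller is at (350,212), the slips are around (338,230), and the blue line is at (330,240).

```bash
cat > h.py <<'E'
import numpy as np, cv2
from workcell import bot, eyes
from scipy.spatial.transform import Rotation as R
def toolpose(s=None):
    s=s or bot.observe()
    T=np.eye(4); T[:3,:3]=R.from_euler('xyz',s['tool_rot']).as_matrix(); T[:3,3]=s['position']; return T
def cam(name,T=None):
    c=eyes.get_calibration(name)
    K=np.array([[c['fx'],0,c['cx']],[0,c['fy'],c['cy']],[0,0,1]]); d=np.array([c['k1'],0,0,0.])
    if name=='wrist':
        W=(toolpose() if T is None else T)@c['hand_eye']
    else: W=np.linalg.inv(c['camera_from_world'])
    return K,d,W
def ray(name,px,T=None):
    K,d,W=cam(name,T)
    p=cv2.undistortPoints(np.array(px,float).reshape(-1,1,2),K,d).reshape(-1,2)
    v=np.c_[p,np.ones(len(p))]@W[:3,:3].T
    return W[:3,3],v
def plane(name,px,z,T=None):
    o,v=ray(name,px,T); return o+v*((z-o[2])/v[:,2])[:,None]
def proj(name,P,T=None):
    K,d,W=cam(name,T); M=np.linalg.inv(W)
    r,_=cv2.Rodrigues(M[:3,:3]); return cv2.projectPoints(np.array(P,float).reshape(-1,1,3),r,M[:3,3],K,d)[0].reshape(-1,2)
E
python3 - <<'E'
import cv2
a=cv2.imread('pics/scene0.png'); b=cv2.imread('pics/side0.png')
cv2.imwrite('pics/c1.png',cv2.resize(a[185:345,185:395],None,fx=3.8,fy=3.7,interpolation=cv2.INTER_CUBIC)[:600])
cv2.imwrite('pics/c2.png',cv2.resize(b[165:315,230:460],None,fx=3.4,fy=3.4,interpolation=cv2.INTER_CUBIC))
E
```

```text
(no output)
```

View pics/c1.png

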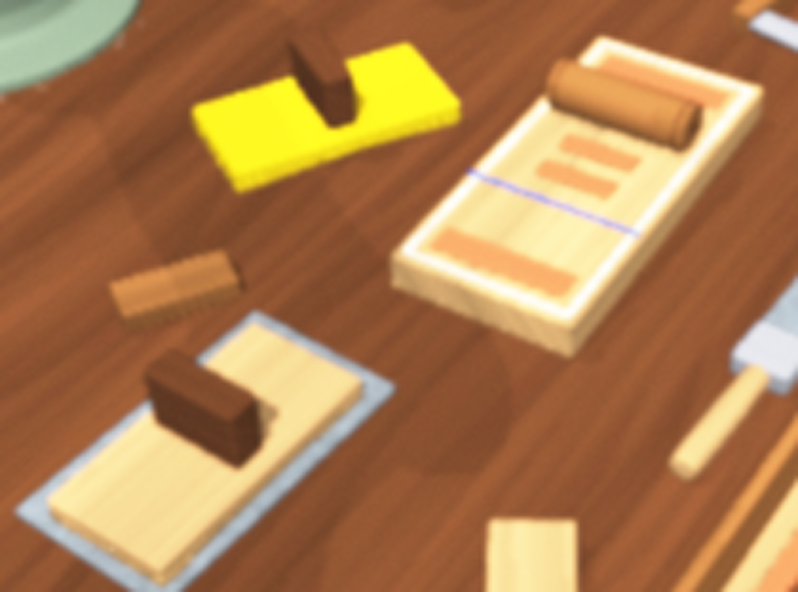

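View pics/c2.png

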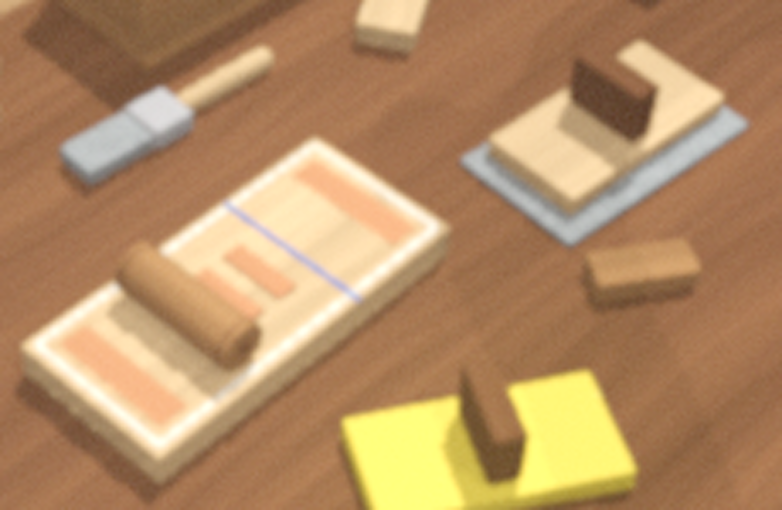

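Run:
```python
from h import *
f1=lambda L:[(185+u/3.8-.37,185+v/3.7-.37) for u,v in L]
f2=lambda L:[(230+u/3.4-.35,165+v/3.4-.35) for u,v in L]
np.set_printoptions(precision=4,suppress=True)
def show(n,a,b,z):
    print(n)
    if a: print(' scene',plane('scene',f1(a),z)[:,:2].tolist())
    if b: print(' side',plane('side',f2(b),z)[:,:2].tolist())
show('panel',[(602,38),(762,90),(570,335),(395,262)],[(25,350),(158,462),(448,232),(316,140)],.03)
show('mat',[(258,313),(393,387),(17,510)],[(748,125),(570,243),(462,160)],.006)
show('blocktop',[(248,322),(362,385),(50,497),(160,577)],[(640,40),(723,97),(490,140),(572,205)],.024)
show('handle',[(180,350),(265,410),(240,430),(148,378)],[(574,58),(590,52),(656,92),(640,100)],.074)
show('line',[(470,172),(637,235)],[(228,205),(360,298)],.03)
show('roller',[(560,85),(685,122)],[(136,265),(242,340)],.05)
show('slips',[(568,148-12),(640,158),(540,170),(615,190)],None,.033)
```

```text
panel
 scene [[0.4862287895483369, 0.20289930359392738], [0.6232101154350289, 0.2095784591523221], [0.6408819391151983, -0.09309467938973093], [0.5064300946617404, -0.09742873398886298]]
 side [[0.6165921289326413, 0.2134562044954484], [0.48079209343828316, 0.20798384385631152], [0.4962761549427493, -0.08818860434581688], [0.6334110312649572, -0.08395182927784306]]
mat
 scene [[0.4441415893719881, -0.16765543178286924], [0.5595693631071106, -0.17373722446216855], [0.43354583824088555, -0.37430616666920585]]
 side [[0.42976543574438525, -0.3730668071212345], [0.4405282154901858, -0.16655482085050266], [0.5572929117099027, -0.17172319248813284]]
blocktop
 scene [[0.45734326670763936, -0.19055193713798135], [0.5530233924478951, -0.1955412059610142], [0.45588523979696527, -0.3652608153140465], [0.5483892344367082, -0.37366999856157257]]
 side [[0.544110014736586, -0.37136890411725776], [0.454170448887158, -0.3664610983244295], [0.5463025404661827, -0.18978525999467732], [0.4560001584331456, -0.18321792679574023]]
handle
 scene [[0.4756910973422087, -0.2660375224263918], [0.54904602932494
[... 168 characters left out ...]
90129856617161, -0.2793568829794698], [0.4645536588726123, -0.2813742057436047], [0.46699231845109807, -0.26513595844601057]]
line
 scene [[0.4942535221214396, 0.00840097367888748], [0.6278945862248657, 0.013840168905758121]]
 side [[0.6267661270346994, 0.014076202352040101], [0.4937674199086071, 0.006425554454844717]]
roller
 scene [[0.5058312068202858, 0.10934762269454379], [0.6050060013165348, 0.12004617359476999]]
 side [[0.6116799992102797, 0.11577720643514944], [0.5090778593235975, 0.10704924470131072]]
slips
 scene [[0.5323544327040839, 0.07843373897583927], [0.5890725241773965, 0.08462583971379378], [0.5365578946666407, 0.03427687163770987], [0.5924699655807089, 0.04400010483031325]]
```

```bash
cat >> h.py <<'E'
def target(x,y,z,yaw):
    # tool x down; tool y along block y (or -y), yaw of block frame; pick nearest
    best=None; T=toolpose()
    for s in (1,-1):
        ty=s*np.array([-np.sin(yaw),np.cos(yaw),0]); tx=np.array([0,0,-1.]); tz=np.cross(tx,ty)
        M=np.c_[tx,ty,tz]; rv=R.from_matrix(T[:3,:3].T@M).as_rotvec()
        if best is None or np.linalg.norm(rv)<np.linalg.norm(best[1]): best=(M,rv)
    d=T[:3,:3].T@(np.array([x,y,z])-T[:3,3])*100
    return np.round(d,2),np.round(best[1],4)
np.set_printoptions(precision=4,suppress=True)
E
python3 - <<'E'
from h import *
print(toolpose()); print(target(.503,-.28,.22,-.015)); print(bot.observe()['qpos'])
E
```

```text
[[-0.0004  0.4194 -0.9078  0.262 ]
 [ 0.0007 -0.9078 -0.4194 -0.5672]
 [-1.     -0.0008  0.0001  0.2529]
 [ 0.      0.      0.      1.    ]]
(array([  3.3 , -15.96, -33.92]), array([0.4478, 0.0002, 0.0008]))
[ 1.0678  0.5219 -0.0363  1.5998  0.0212  1.0211 -0.1128]
```

step_arm --targets '[[[0.8,-4,-8.5,0.11,0,0,1],[1.6,-8,-17,0.22,0,0,1],[2.5,-12,-25.5,0.33,0,0,1],[3.3,-16,-33.9,0.448,0,0,1],[3.3,-16,-33.9,0.448,0,0,1],[3.3,-16,-33.9,0.448,0,0,1],[3.3,-16,-33.9,0.448,0,0,1],[3.3,-16,-33.9,0.448,0,0,1],[3.3,-16,-33.9,0.448,0,0,1],[3.3,-16,-33.9,0.448,0,0,1]]]'

```text
clock: 1.15
position: [0.5025, -0.2796, 0.2197]
tool_rot: [-0.586, 1.569, 2.541]
force: [-0.5, 0.2, -0.5]
grip_width: 0.0853
```

Run:
```python
from h import *
print(toolpose(),bot.observe()['qd']);cv2.imwrite('pics/w1.png',eyes.grab_frame('wrist')[:,:,::-1])
print(proj('wrist',[(.503,-.28,.024)]))
```

```text
[[-0.0011 -0.0143 -0.9999  0.5025]
 [ 0.0007 -0.9999  0.0143 -0.2796]
 [-1.     -0.0007  0.0011  0.2197]
 [ 0.      0.      0.      1.    ]] [ 0.0319 -0.0074  0.0148  0.003   0.0022  0.0009  0.0037]
[[319.6119 207.0717]]
```

View pics/w1.png

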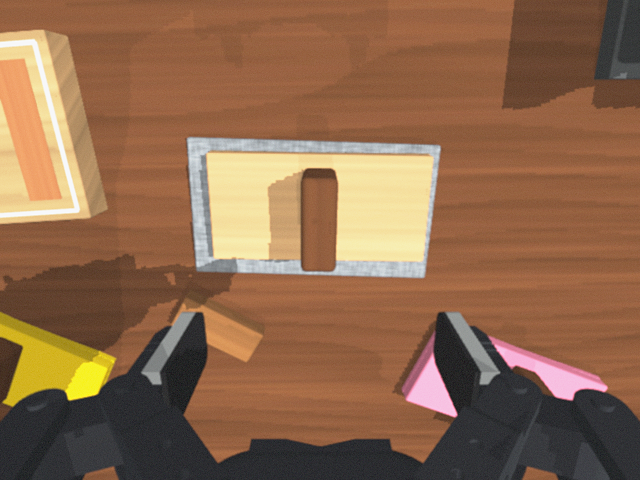

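The view shows the wooden block on its grey mat, with the handle at (319,220) and slab corners (208,152), (434,155), (427,262) and (210,260). The brown offcut is at (220,328).

Run:
```python
from h import *
P=plane('wrist',[(208,152),(434,155),(427,262),(210,260)],.024);print(P,P.mean(0)); 
P=plane('wrist',[(189,138),(440,146),(425,277),(197,271)],.006);print(P,P.mean(0), np.arctan2(*(-(P[0]-P[1])[[0]],(P[0]-P[1])[1])), np.arctan2(*(-(P[3]-P[2])[[0]],(P[3]-P[2])[1])))
print('handle top',plane('wrist',[(303,180),(336,180),(303,270),(336,270)],.074))
print(target(.502,-.279,.053,-.013))
```

```text
[[ 0.5488 -0.1933  0.024 ]
 [ 0.5437 -0.3705  0.024 ]
 [ 0.4532 -0.3712  0.024 ]
 [ 0.4579 -0.1856  0.024 ]] [ 0.5009 -0.2801  0.024 ]
[[ 0.5584 -0.1738  0.006 ]
 [ 0.5487 -0.3799  0.006 ]
 [ 0.4311 -0.3754  0.006 ]
 [ 0.4402 -0.1671  0.006 ]] [ 0.4946 -0.2741  0.006 ] [-0.0468] [-0.0439]
handle top [[ 0.5345 -0.2694  0.074 ]
 [ 0.5342 -0.2916  0.074 ]
 [ 0.4689 -0.2675  0.074 ]
 [ 0.4685 -0.2914  0.074 ]]
(array([16.69, -0.13, -0.01]), array([-0.0028,  0.001 ,  0.0005]))
```

step_arm --targets '[[[4,0,0.1,0.012,0.001,0,1],[8,0,0.1,0.012,0.001,0,1],[12,0,0.1,0.012,0.001,0,1],[14.5,0,0.1,0.012,0.001,0,1],[16.2,0,0.1,0.012,0.001,0,1],[16.7,0,0.1,0.012,0.001,0,1],[16.7,0,0.1,0.012,0.001,0,1],[16.7,0,0.1,0.012,0.001,0,1]]]'

```text
clock: 2.0
position: [0.501, -0.2811, 0.0539]
tool_rot: [2.879, 1.57, -0.291]
force: [0.7, -0.3, 0.4]
grip_width: 0.0854
```

step_arm --targets '[[[0.1,-0.1,0,0,0,0,0],[0.1,-0.1,0,0,0,0,0],[0.1,-0.1,0,0,0,0,0],[0.1,-0.1,0,0,0,0,0],[0.1,-0.1,0,0,0,0,0],[0.1,-0.1,0,0,0,0,0],[0.1,-0.1,0,0,0,0,0],[0.1,-0.1,0,0,0,0,0]]]' --grip_force 110

```text
clock: 2.8
position: [0.5013, -0.2801, 0.0534]
tool_rot: [2.902, 1.569, -0.268]
force: [-1.7, 2.1, 9.1]
grip_width: 0.0248
```

step_arm --targets '[[[-2,0,0,0,0,0,0],[-5,0,0,0,0,0,0],[-9,0,0,0,0,0,0],[-12,0,0,0,0,0,0],[-12,0,0,0,0,0,0],[-12,0,0,0,0,0,0]]]'

```text
clock: 3.4
position: [0.501, -0.2799, 0.1734]
tool_rot: [2.881, 1.569, -0.289]
force: [-0.0, 0.1, -2.7]
grip_width: 0.025
```

Run:
```python
from h import *
s=bot.observe();print(s['force'],s['moment'],toolpose()); print(target(.5545,.164,.17,.07))
for n in ['scene','wrist']:cv2.imwrite(f'pics/{n}2.png',eyes.grab_frame(n)[:,:,::-1])
```

```text
[-0.046   0.0665 -2.6582] [0.037  0.0657 0.0293] [[ 0.0019 -0.0285 -0.9996  0.501 ]
 [-0.0006 -0.9996  0.0285 -0.2799]
 [-1.      0.0005 -0.0019  0.1734]
 [ 0.      0.      0.      1.    ]]
(array([  0.33, -44.53,  -4.08]), array([-0.0985, -0.0019, -0.0006]))
```

View pics/wrist2.png

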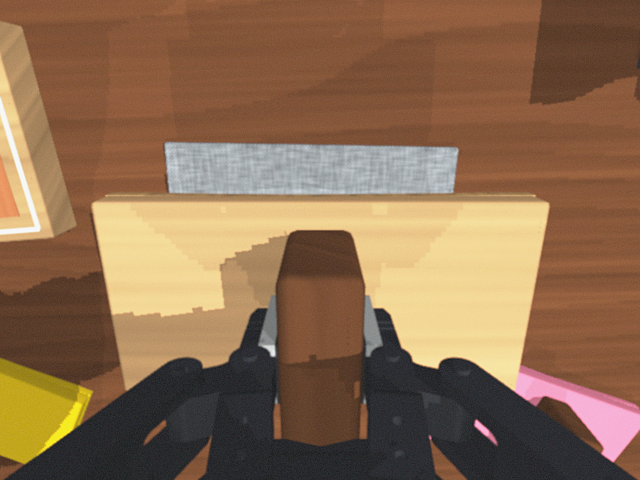

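View pics/scene2.png

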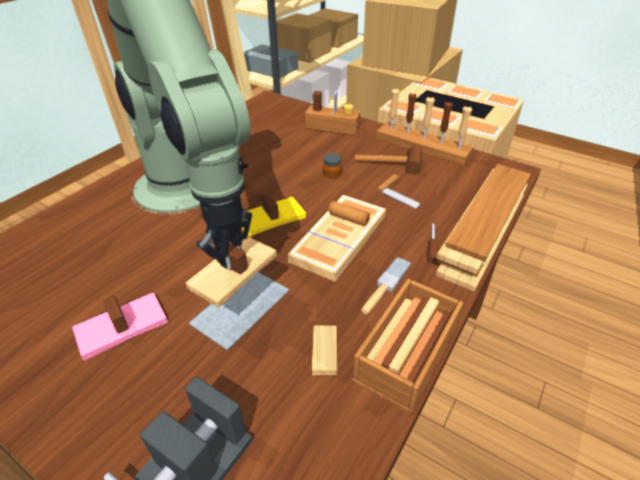

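step_arm --targets '[[[0,-4,1,-0.03,0,0,0],[0,-8.5,2,-0.06,0,0,0],[0,-13,3,-0.098,-0.002,0,0],[0,-17.5,4,-0.098,-0.002,0,0],[0,-22,5,-0.098,-0.002,0,0],[0,-26.5,5,-0.098,-0.002,0,0],[0,-31,5,-0.098,-0.002,0,0],[0,-35.5,5,-0.098,-0.002,0,0],[0,-39.5,5,-0.098,-0.002,0,0],[0,-39.5,5,-0.098,-0.002,0,0]]]'

```text
clock: 4.5
position: [0.461, 0.122, 0.1713]
tool_rot: [-0.568, 1.567, 2.65]
force: [0.1, -1.7, -2.9]
grip_width: 0.0248
```

step_arm --targets '[[[0,0,0,0,0,0,0],[0,0,0,0,0,0,0]]]'

```text
clock: 4.7
position: [0.4606, 0.1218, 0.1705]
tool_rot: [-0.353, 1.565, 2.865]
force: [0.1, 0.0, -2.9]
grip_width: 0.0245
```

Run:
```python
from h import *
s=bot.observe();print(s['force'],s['moment'],toolpose(s)); 
for n in ['wrist']:cv2.imwrite(f'pics/{n}3.png',eyes.grab_frame(n)[:,:,::-1])
```

```text
[ 0.0544  0.0079 -2.8828] [-0.0363 -0.022   0.0272] [[-0.0052  0.0765 -0.9971  0.4606]
 [ 0.0015 -0.9971 -0.0765  0.1218]
 [-1.     -0.0019  0.0051  0.1705]
 [ 0.      0.      0.      1.    ]]
```

View pics/wrist3.png

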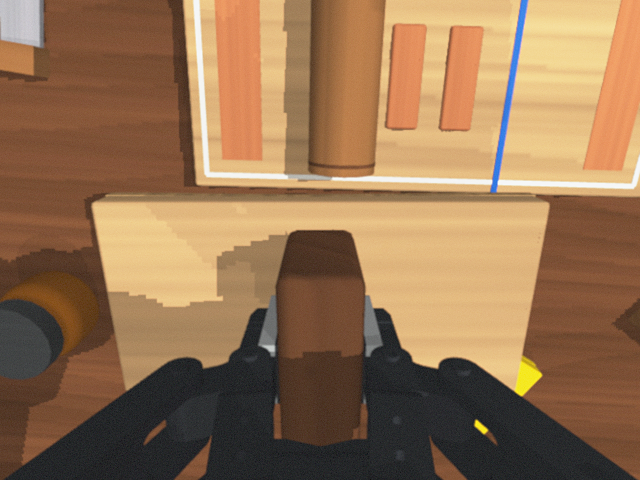

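The view shows the roller between columns 309–375 (row 172) and 311–384 (row 0), near end at row 175. The slips are at (405,77) and (462,78), and the blue line runs from (495,190) to (524,0).

Run:
```python
from h import *
def yaw(a,b): d=b-a; return np.arctan2(d[1],d[0])
E=plane('wrist',[(309,165),(311,2),(375,165),(384,2)],.052);print(E, yaw(E[0],E[1]),yaw(E[2],E[3]), (E[0]+E[2])/2,(E[1]+E[3])/2)
L=plane('wrist',[(495,190),(524,0)],.03);print('line',L,yaw(*L))
B=plane('wrist',[(206,176),(640,187)],.03);print('border',B,yaw(B[1],B[0])-np.pi/2)
S=plane('wrist',[(386,128),(418,130),(394,24),(425,25),(442,129),(471,131)],.033);print('slips',S)
print('rollerend',plane('wrist',[(342,175)],.04))
```

```text
[[0.506  0.1315 0.052 ]
 [0.5921 0.1362 0.052 ]
 [0.509  0.0922 0.052 ]
 [0.595  0.0976 0.052 ]] 0.05489835285217371 0.06285380627836483 [0.5075 0.1118 0.052 ] [0.5935 0.1169 0.052 ]
line [[0.4957 0.0072 0.03  ]
 [0.6075 0.014  0.03  ]] 0.06077436004850785
border [[ 0.4904  0.1991  0.03  ]
 [ 0.5053 -0.0896  0.03  ]] 0.0516081321028361
slips [[0.5299 0.0853 0.033 ]
 [0.5302 0.0651 0.033 ]
 [0.5884 0.088  0.033 ]
 [0.5893 0.07   0.033 ]
 [0.532  0.0502 0.033 ]
 [0.5322 0.0317 0.033 ]]
rollerend [[0.4995 0.1105 0.04  ]]
```

Run:
```python
from h import *
print(target(.555,.1655,.125,.057))
```

```text
(array([ 4.53, -3.69, -9.75]), array([0.0185, 0.0047, 0.0017]))
```

step_arm --targets '[[[0,-1.2,-3,0.018,0.005,0.002,0],[0,-2.4,-6.5,0.018,0.005,0.002,0],[0,-3.7,-9.7,0.018,0.005,0.002,0],[0,-3.7,-9.7,0.018,0.005,0.002,0],[1.5,-3.7,-9.75,0.018,0.005,0.002,0],[3.5,-3.7,-9.75,0.018,0.005,0.002,0],[4.5,-3.7,-9.75,0.018,0.005,0.002,0],[4.5,-3.7,-9.75,0.018,0.005,0.002,0],[4.5,-3.7,-9.75,0.018,0.005,0.002,0]]]'

```text
clock: 5.65
position: [0.5551, 0.1652, 0.1257]
tool_rot: [2.434, 1.57, -0.65]
force: [-0.1, 0.2, -2.0]
grip_width: 0.0252
```

Run:
```python
from h import *
s=bot.observe();print(s['force'],s['moment'],toolpose(s)); print(target(.555,.1655,.118,.057))
for n in ['side']:
  im=eyes.grab_frame(n)[:,:,::-1];cv2.imwrite(f'pics/{n}4.png',cv2.resize(im[130:330,200:440],None,fx=3,fy=3))
```

```text
[-0.1467  0.1824 -2.0299] [ 0.0313 -0.0546  0.0197] [[ 0.0004  0.0569 -0.9984  0.5551]
 [-0.0003 -0.9984 -0.0569  0.1652]
 [-1.      0.0003 -0.0004  0.1257]
 [ 0.      0.      0.      1.    ]]
(array([ 0.77, -0.04,  0.01]), array([-0.0001, -0.0004, -0.0003]))
```

View pics/side4.png

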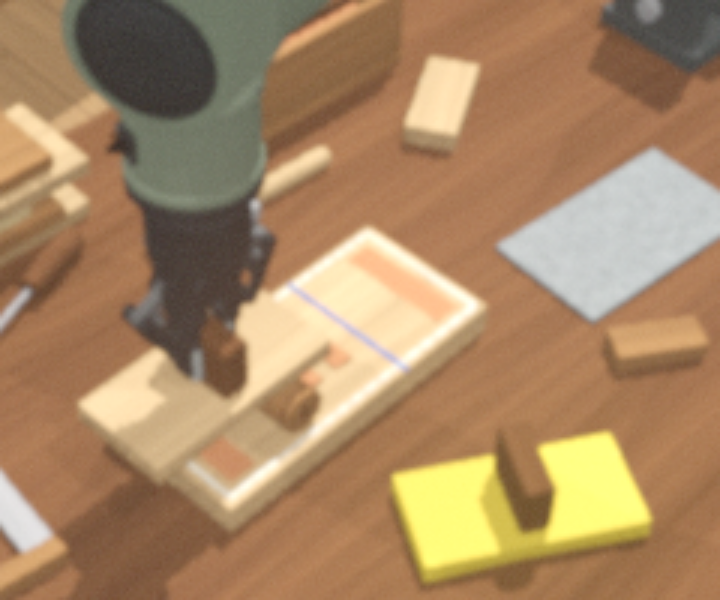

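The side view shows the block above the roller, which is at (295,405) in the crop and clear of the panel. I lower in small steps and watch the force.

step_arm --targets '[[[0.3,0,0,0,0,0,0],[0.5,0,0,0,0,0,0],[0.6,0,0,0,0,0,0]]]'

```text
clock: 6.0
position: [0.5553, 0.1654, 0.1201]
tool_rot: [3.077, 1.57, -0.007]
force: [0.6, 0.1, -2.1]
grip_width: 0.0248
```

step_arm --targets '[[[0.1,0,0,0,0,0,0],[0.1,0,0,0,0,0,0]]]'

```text
clock: 6.2
position: [0.5553, 0.1654, 0.119]
tool_rot: [3.054, 1.57, -0.03]
force: [0.0, -0.1, -2.9]
grip_width: 0.0249
```

step_arm --targets '[[[0.05,0,0,0,0,0,0],[0.05,0,0,0,0,0,0]]]'

```text
clock: 6.4
position: [0.5553, 0.1654, 0.1185]
tool_rot: [3.065, 1.57, -0.019]
force: [-0.7, 0.5, -2.9]
grip_width: 0.0244
```

step_arm --targets '[[[0.07,0,0,0,0,0,0],[0.07,0,0,0,0,0,0]]]'

```text
clock: 6.6
position: [0.5552, 0.1654, 0.1177]
tool_rot: [3.02, 1.57, -0.064]
force: [0.3, -0.2, -2.1]
grip_width: 0.0248
```

step_arm --targets '[[[0.05,0,0,0,0,0,0],[0.05,0,0,0,0,0,0]]]'

```text
clock: 6.8
position: [0.5552, 0.1653, 0.1171]
tool_rot: [2.935, 1.57, -0.149]
force: [-0.7, 0.8, -3.6]
grip_width: 0.0248
```

step_arm --targets '[[[0.05,0,0,0,0,0,0],[0.05,0,0,0,0,0,0]]]'

```text
clock: 7.0
position: [0.5552, 0.1653, 0.1165]
tool_rot: [2.87, 1.57, -0.215]
force: [-0.2, -0.0, -2.5]
grip_width: 0.025
```

step_arm --targets '[[[0.05,0,0,0,0,0,0],[0.05,0,0,0,0,0,0]]]'

```text
clock: 7.2
position: [0.5552, 0.1654, 0.1161]
tool_rot: [2.915, 1.57, -0.169]
force: [-0.6, 0.7, -1.8]
grip_width: 0.0251
```

step_arm --targets '[[[0.05,0,0,0,0,0,0],[0.05,0,0,0,0,0,0]]]'

```text
clock: 7.4
position: [0.5553, 0.1654, 0.1159]
tool_rot: [2.946, 1.57, -0.138]
force: [-2.4, -0.5, 4.3]
grip_width: 0.0249
```

step_arm --targets '[[[0.05,0,0,0,0,0,0],[0.05,0,0,0,0,0,0]]]'

```text
clock: 7.6
position: [0.5553, 0.1654, 0.1159]
tool_rot: [2.943, 1.57, -0.141]
force: [-4.2, -0.9, 6.9]
grip_width: 0.025
```

step_arm --targets '[[[0.05,0.2,0,0,0,0,0],[0.05,0.4,0,0,0,0,0],[0.05,0.4,0,0,0,0,0]]]'

```text
clock: 7.9
position: [0.5555, 0.1611, 0.1158]
tool_rot: [2.818, 1.569, -0.267]
force: [-4.5, -1.7, 6.8]
grip_width: 0.0249
```

step_arm --targets '[[[0.05,0.2,0,0,0,0,0],[0.05,0.4,0,0,0,0,0],[0.05,0.4,0,0,0,0,0]]]'

```text
clock: 8.2
position: [0.5558, 0.1567, 0.1157]
tool_rot: [2.708, 1.569, -0.377]
force: [-3.9, -0.2, 7.1]
grip_width: 0.0248
```

Run:
```python
from h import *
s=bot.observe();print(s['force'],s['moment'],toolpose(s)); print(target(.556,.156,.116,.057))
```

```text
[-3.9054 -0.2013  7.0589] [-0.595   0.7032 -0.0095] [[ 0.0014  0.0565 -0.9984  0.5558]
 [-0.0006 -0.9984 -0.0565  0.1567]
 [-1.      0.0006 -0.0014  0.1157]
 [ 0.      0.      0.      1.    ]]
(array([-0.03,  0.08, -0.02]), array([-0.0004, -0.0014, -0.0006]))
```

step_arm --targets '[[[0.05,0.1,0,0,-0.005,0,0],[0.05,0.2,0,0,-0.005,0,0],[0.05,0.2,0,0,-0.005,0,0]]]'

```text
clock: 8.5
position: [0.556, 0.1546, 0.1156]
tool_rot: [0.217, 1.568, -2.868]
force: [-2.7, -1.1, 7.0]
grip_width: 0.025
```

```bash
cat > st.py <<'E'
from h import *
s=bot.observe();T=toolpose(s);F=s['force']-np.array([0,0,-2.8]);M=s['moment'];
rz=-.046
print('F',F,'M',M,'contact dx %.3f dy %.3f'%((rz*F[0]-M[1])/F[2],(M[0]+rz*F[1])/F[2]),'pos',T[:3,3],'tiltx',T[:2,0],'yaw %.4f'%np.arctan2(T[0,1],-T[1,1]),'tgt',target(*T[:3,3],.057)[1])
E
python3 st.py
```

```text
F [-2.7222 -1.0804  9.8445] M [-0.6282  0.3334 -0.0812] contact dx -0.021 dy -0.059 pos [0.556  0.1546 0.1156] tiltx [-0.0032 -0.0009] yaw 0.0564 tgt [-0.0006  0.0032 -0.0007]
```

step_arm --targets '[[[0.05,0.2,0,0,-0.004,0,0],[0.05,0.4,0,0,-0.004,0,0],[0.05,0.4,0,0,-0.004,0,0]]]'

```text
clock: 8.8
position: [0.5565, 0.1503, 0.1156]
tool_rot: [0.115, 1.564, -2.971]
force: [-2.9, -0.8, 6.8]
grip_width: 0.0249
```

```bash
python3 st.py
```

```text
F [-2.9154 -0.7607  9.6264] M [-0.5792  0.3703 -0.1218] contact dx -0.025 dy -0.057 pos [0.5565 0.1503 0.1156] tiltx [-0.0067 -0.0011] yaw 0.0560 tgt [-0.0011  0.0067 -0.0008]
```

step_arm --targets '[[[0.05,0.2,0.02,0,-0.004,0,0],[0.05,0.4,0.02,0,-0.004,0,0],[0.05,0.6,0.02,0,-0.004,0,0],[0.05,0.6,0.02,0,-0.004,0,0]]]'

```text
clock: 9.2
position: [0.5569, 0.144, 0.1155]
tool_rot: [0.085, 1.561, -3.001]
force: [-2.0, -0.1, 5.7]
grip_width: 0.0249
```

```bash
python3 st.py
```

```text
F [-2.0339 -0.103   8.4716] M [-0.4235  0.1209 -0.0789] contact dx -0.003 dy -0.049 pos [0.5569 0.144  0.1155] tiltx [-0.0099 -0.0014] yaw 0.0556 tgt [-0.0014  0.01   -0.0008]
```

step_arm --targets '[[[0.05,0.2,0.02,0,-0.001,0,0],[0.05,0.4,0.02,0,-0.001,0,0],[0.05,0.6,0.02,0,-0.001,0,0],[0.05,0.7,0.02,0,-0.001,0,0]]]'

```text
clock: 9.6
position: [0.5573, 0.1368, 0.1153]
tool_rot: [0.078, 1.56, -3.008]
force: [-1.3, 0.2, 5.7]
grip_width: 0.0246
```

```bash
python3 st.py
```

```text
F [-1.3122  0.2414  8.4748] M [-0.3314  0.1185 -0.0766] contact dx -0.007 dy -0.040 pos [0.5573 0.1368 0.1153] tiltx [-0.0104 -0.0014] yaw 0.0554 tgt [-0.0016  0.0105 -0.0008]
```

step_arm --targets '[[[0.05,0.2,0.02,0,-0.001,0,0],[0.05,0.4,0.02,0,-0.001,0,0],[0.05,0.6,0.02,0,-0.001,0,0],[0.05,0.7,0.02,0,-0.001,0,0]]]'

```text
clock: 10.0
position: [0.5578, 0.1298, 0.1152]
tool_rot: [0.053, 1.56, -3.034]
force: [-1.2, 1.1, 6.3]
grip_width: 0.0246
```

```bash
python3 st.py
```

```text
F [-1.2027  1.1029  9.0706] M [ 0.0105 -0.0002 -0.029 ] contact dx 0.006 dy -0.004 pos [0.5578 0.1298 0.1152] tiltx [-0.0106 -0.0011] yaw 0.0553 tgt [-0.0017  0.0107 -0.0006]
```

```bash
python3 - <<'E'
from h import *
im=eyes.grab_frame('side')[:,:,::-1];cv2.imwrite('pics/side5.png',cv2.resize(im[130:330,200:440],None,fx=3,fy=3,interpolation=cv2.INTER_CUBIC))
im=eyes.grab_frame('scene')[:,:,::-1];cv2.imwrite('pics/scene5.png',cv2.resize(im[130:290,250:430],None,fx=3.5,fy=3.5,interpolation=cv2.INTER_CUBIC))
E
python3 st.py
```

```text
F [-1.1734  0.2009  9.6743] M [-0.1609  0.0192 -0.034 ] contact dx 0.004 dy -0.018 pos [0.5578 0.1299 0.1152] tiltx [-0.0106 -0.0011] yaw 0.0553 tgt [-0.0017  0.0106 -0.0005]
```

View pics/side5.png

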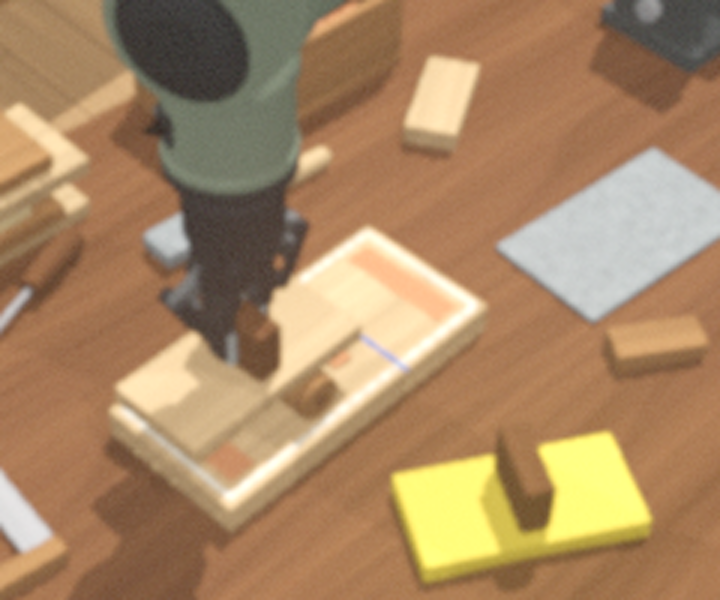

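View pics/scene5.png

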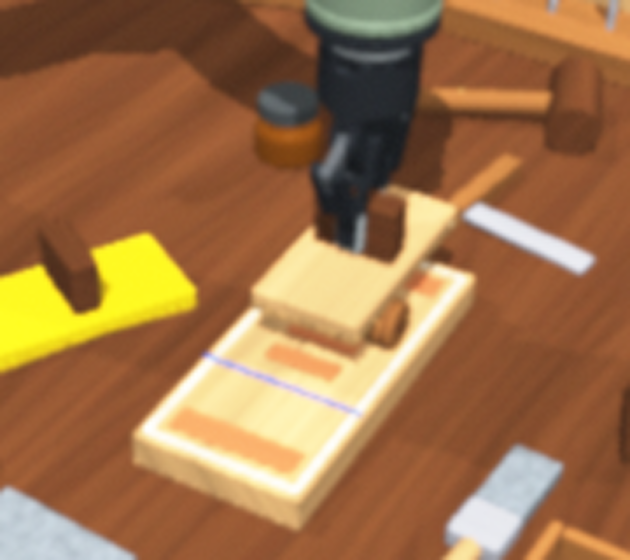

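step_arm --targets '[[[0.05,0.2,0.02,0,0,0,0],[0.05,0.4,0.02,0,0,0,0],[0.05,0.5,0.02,0,0,0,0]]]'

```text
clock: 10.4
position: [0.5581, 0.1249, 0.1151]
tool_rot: [0.02, 1.561, -3.066]
force: [-1.5, 1.1, 6.3]
grip_width: 0.0249
```

```bash
python3 st.py; python3 -c "
from h import *
print(plane('side',[(200+295/3,130+405/3),(200+315/3,130+392/3)],.05))"
```

```text
F [-1.5473  1.0512  9.1418] M [-0.0287  0.1486 -0.1071] contact dx -0.008 dy -0.008 pos [0.5581 0.1249 0.1151] tiltx [-0.0099 -0.0007] yaw 0.0553 tgt [-0.0017  0.0099 -0.0002]
[[0.5122 0.1121 0.05  ]
 [0.5115 0.0915 0.05  ]]
```

step_arm --targets '[[[0.05,0.2,0.02,0,0,0,0],[0.05,0.4,0.02,0,0,0,0],[0.05,0.5,0.02,0,0,0,0]]]'

```text
clock: 10.7
position: [0.5584, 0.12, 0.115]
tool_rot: [-0.004, 1.562, -3.09]
force: [-1.5, 1.9, 7.2]
grip_width: 0.0252
```

```bash
python3 st.py
```

```text
F [-1.4565  1.9002 10.0196] M [-0.0626  0.2958 -0.0799] contact dx -0.023 dy -0.015 pos [0.5584 0.12   0.115 ] tiltx [-0.0093 -0.0005] yaw 0.0551 tgt [-0.0019  0.0093  0.    ]
```

step_arm --targets '[[[0.05,0.2,0.02,0,-0.003,0,0],[0.05,0.4,0.02,0,-0.003,0,0],[0.05,0.5,0.02,0,-0.003,0,0]]]'

```text
clock: 11.0
position: [0.5588, 0.115, 0.1149]
tool_rot: [-0.025, 1.559, -3.111]
force: [-2.2, 0.2, 7.9]
grip_width: 0.025
```

```bash
python3 st.py
```

```text
F [-2.195   0.1971 10.6941] M [-0.1444  0.283  -0.0397] contact dx -0.017 dy -0.014 pos [0.5588 0.115  0.1149] tiltx [-0.0115 -0.0003] yaw 0.0551 tgt [-0.0019  0.0115  0.0003]
```

step_arm --targets '[[[0.05,0.2,0.02,0,-0.002,0,0],[0.05,0.4,0.02,0,-0.002,0,0],[0.05,0.5,0.02,0,-0.002,0,0]]]'

```text
clock: 11.3
position: [0.5591, 0.1099, 0.1149]
tool_rot: [-0.032, 1.558, -3.119]
force: [-3.2, -0.1, 8.8]
grip_width: 0.0245
```

```bash
python3 st.py
```

```text
F [-3.1714 -0.1432 11.5954] M [-0.2833  0.3309 -0.1038] contact dx -0.016 dy -0.024 pos [0.5591 0.1099 0.1149] tiltx [-0.0128 -0.0003] yaw 0.0549 tgt [-0.0021  0.0128  0.0004]
```

step_arm --targets '[[[0.05,0.2,0.04,0,-0.003,0,0],[0.05,0.4,0.04,0,-0.003,0,0],[0.05,0.6,0.04,0,-0.003,0,0],[0.05,0.7,0.04,0,-0.003,0,0]]]'

```text
clock: 11.7
position: [0.5594, 0.1027, 0.1148]
tool_rot: [-0.035, 1.556, -3.122]
force: [-2.0, 0.1, 7.7]
grip_width: 0.0247
```

```bash
python3 st.py
```

```text
F [-2.024   0.055  10.5203] M [-0.1629  0.1513 -0.0333] contact dx -0.006 dy -0.016 pos [0.5594 0.1027 0.1148] tiltx [-0.015  -0.0003] yaw 0.0546 tgt [-0.0024  0.015   0.0005]
```

step_arm --targets '[[[0.05,0.2,0.04,0,-0.003,0,0],[0.05,0.4,0.04,0,-0.003,0,0],[0.05,0.6,0.04,0,-0.003,0,0],[0.05,0.7,0.04,0,-0.003,0,0]]]'

```text
clock: 12.1
position: [0.5598, 0.0956, 0.1147]
tool_rot: [-0.038, 1.554, -3.125]
force: [-1.0, 0.4, 7.6]
grip_width: 0.0249
```

```bash
python3 st.py
```

```text
F [-0.9887  0.3644 10.4175] M [-0.1794 -0.0022 -0.0747] contact dx 0.005 dy -0.019 pos [0.5598 0.0956 0.1147] tiltx [-0.0171 -0.0003] yaw 0.0545 tgt [-0.0025  0.0171  0.0007]
```

step_arm --targets '[[[0.05,0.2,0.03,0.001,-0.001,0,0],[0.05,0.4,0.03,0.001,-0.001,0,0],[0.05,0.6,0.03,0.001,-0.001,0,0],[0.05,0.8,0.03,0.001,-0.001,0,0]]]'

```text
clock: 12.5
position: [0.5601, 0.0876, 0.1146]
tool_rot: [-0.046, 1.553, -3.134]
force: [-1.9, -0.3, 7.5]
grip_width: 0.0248
```

```bash
python3 st.py
```

```text
F [-1.9398 -0.2906 10.2617] M [-0.1391  0.1461 -0.0098] contact dx -0.006 dy -0.012 pos [0.5601 0.0876 0.1146] tiltx [-0.0174 -0.0001] yaw 0.0534 tgt [-0.0035  0.0174  0.0008]
```

step_arm --targets '[[[0.05,0.2,0.03,0,-0.001,0,0],[0.05,0.4,0.03,0,-0.001,0,0],[0.05,0.6,0.03,0,-0.001,0,0],[0.05,0.8,0.03,0,-0.001,0,0]]]'

```text
clock: 12.9
position: [0.5605, 0.0796, 0.1145]
tool_rot: [-0.056, 1.553, 3.139]
force: [-2.1, -0.2, 6.7]
grip_width: 0.0248
```

```bash
python3 st.py
```

```text
F [-2.1146 -0.1837  9.5459] M [-0.0399  0.2034 -0.0382] contact dx -0.011 dy -0.003 pos [0.5605 0.0796 0.1145] tiltx [-0.0177  0.    ] yaw 0.0535 tgt [-0.0035  0.0177  0.001 ]
```

step_arm --targets '[[[0.05,0.2,0.03,0,-0.001,0,0],[0.05,0.4,0.03,0,-0.001,0,0],[0.05,0.6,0.03,0,-0.001,0,0],[0.05,0.8,0.03,0,-0.001,0,0]]]'

```text
clock: 13.3
position: [0.5609, 0.0716, 0.1143]
tool_rot: [-0.063, 1.553, 3.132]
force: [-1.7, -0.2, 6.8]
grip_width: 0.0248
```

```bash
python3 st.py
python3 - <<'E'
from h import *
im=eyes.grab_frame('side')[:,:,::-1];cv2.imwrite('pics/side6.png',cv2.resize(im[130:330,200:440],None,fx=3,fy=3,interpolation=cv2.INTER_CUBIC))
im=eyes.grab_frame('scene')[:,:,::-1];cv2.imwrite('pics/scene6.png',cv2.resize(im[130:290,250:430],None,fx=3.5,fy=3.5,interpolation=cv2.INTER_CUBIC))
E
```

```text
F [-1.7264 -0.24    9.6238] M [-0.0498  0.1657  0.0162] contact dx -0.009 dy -0.004 pos [0.5609 0.0716 0.1143] tiltx [-0.0181  0.0002] yaw 0.0534 tgt [-0.0035  0.018   0.0012]
```

View pics/side6.png

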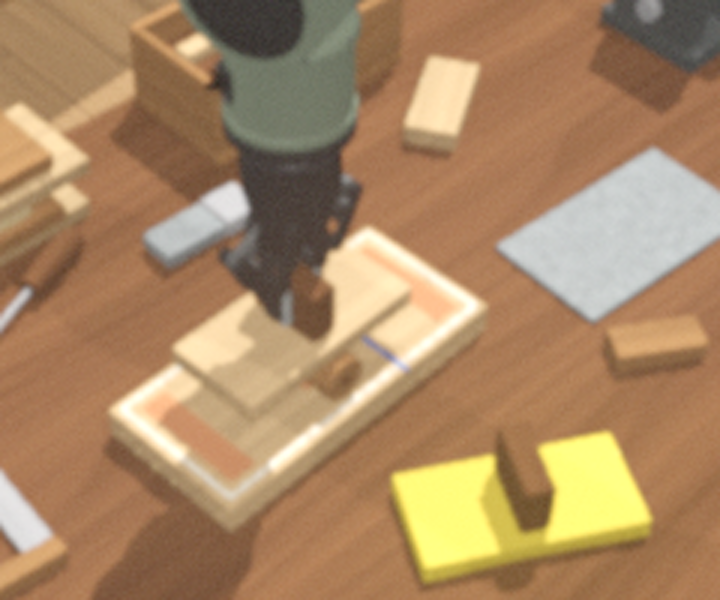

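View pics/scene6.png

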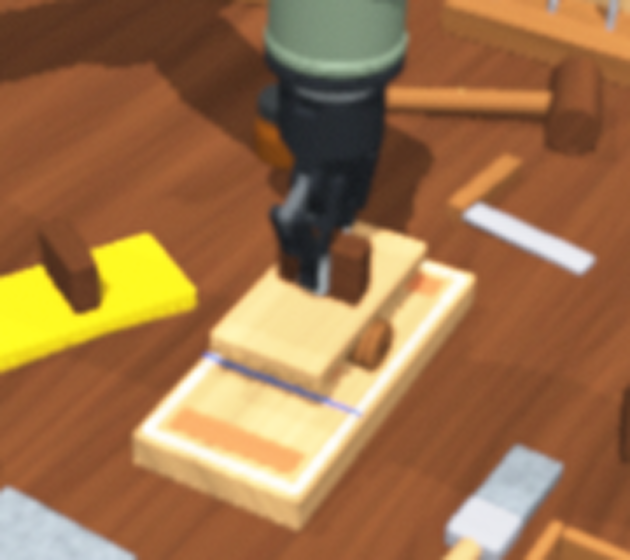

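```bash
python3 -c "
from h import *
print(plane('side',[(200+335/3,130+373/3)],.05))"
```

```text
[[0.5155 0.0663 0.05  ]]
```

step_arm --targets '[[[0.05,0.2,0.03,-0.002,-0.002,0,0],[0.05,0.4,0.03,-0.002,-0.002,0,0],[0.05,0.6,0.03,-0.002,-0.002,0,0],[0.05,0.8,0.03,-0.002,-0.002,0,0]]]'

```text
clock: 13.8
position: [0.5611, 0.0633, 0.1142]
tool_rot: [-0.058, 1.551, 3.139]
force: [-2.7, -0.2, 7.8]
grip_width: 0.0247
```

```bash
python3 st.py
```

```text
F [-2.7231 -0.233  10.6162] M [0.0314 0.3023 0.0203] contact dx -0.017 dy 0.004 pos [0.5611 0.0633 0.1142] tiltx [-0.0196  0.0001] yaw 0.0550 tgt [-0.0019  0.0196  0.0012]
```

step_arm --targets '[[[0.05,0.2,0.03,-0.001,-0.001,0,0],[0.05,0.4,0.03,-0.001,-0.001,0,0],[0.05,0.6,0.03,-0.001,-0.001,0,0]]]'

```text
clock: 14.1
position: [0.5616, 0.0574, 0.1142]
tool_rot: [-0.078, 1.551, 3.12]
force: [-0.9, 1.7, 7.2]
grip_width: 0.0245
```

```bash
python3 st.py
```

```text
F [-0.8978  1.6926 10.0378] M [ 0.3499 -0.0021 -0.0117] contact dx 0.004 dy 0.027 pos [0.5616 0.0574 0.1142] tiltx [-0.0194  0.0004] yaw 0.0563 tgt [-0.0007  0.0193  0.0015]
```

step_arm --targets '[[[0.05,0.2,0.03,0,-0.001,0,0],[0.05,0.4,0.03,0,-0.001,0,0],[0.05,0.6,0.03,0,-0.001,0,0]]]'

```text
clock: 14.4
position: [0.562, 0.0516, 0.1141]
tool_rot: [-0.098, 1.551, 3.1]
force: [-1.8, 0.9, 6.8]
grip_width: 0.0248
```

```bash
python3 st.py
```

```text
F [-1.7601  0.9292  9.6271] M [0.3214 0.0774 0.0234] contact dx 0.000 dy 0.029 pos [0.562  0.0516 0.1141] tiltx [-0.0194  0.0008] yaw 0.0564 tgt [-0.0006  0.0194  0.0019]
```

Slip a is now being pushed, with the force still near 10 N. Continuing.

step_arm --targets '[[[0.05,0.2,0.03,0,-0.001,0,0],[0.05,0.4,0.03,0,-0.001,0,0],[0.05,0.6,0.03,0,-0.001,0,0]]]'

```text
clock: 14.7
position: [0.5624, 0.0457, 0.114]
tool_rot: [-0.112, 1.551, 3.086]
force: [-1.6, 1.1, 7.4]
grip_width: 0.0251
```

```bash
python3 st.py
```

```text
F [-1.5549  1.1352 10.1693] M [0.2628 0.1656 0.0367] contact dx -0.009 dy 0.021 pos [0.5624 0.0457 0.114 ] tiltx [-0.0196  0.0011] yaw 0.0564 tgt [-0.0006  0.0195  0.0022]
```

step_arm --targets '[[[0.05,0.2,0.03,0,-0.001,0,0],[0.05,0.4,0.03,0,-0.001,0,0],[0.05,0.6,0.03,0,-0.001,0,0],[0.05,0.8,0.03,0,-0.001,0,0]]]'

```text
clock: 15.1
position: [0.5627, 0.0379, 0.114]
tool_rot: [-0.128, 1.551, 3.07]
force: [-5.1, 1.0, 12.1]
grip_width: 0.0247
```

```bash
python3 st.py
```

```text
F [-5.097   0.9641 14.9467] M [0.425  0.6948 0.0668] contact dx -0.031 dy 0.025 pos [0.5627 0.0379 0.114 ] tiltx [-0.02    0.0014] yaw 0.0566 tgt [-0.0004  0.0199  0.0026]
```

step_arm --targets '[[[0.05,0.2,0.03,0,-0.001,0,0],[0.05,0.4,0.03,0,-0.001,0,0],[0.05,0.6,0.03,0,-0.001,0,0],[0.05,0.8,0.03,0,-0.001,0,0]]]'

```text
clock: 15.5
position: [0.563, 0.0301, 0.1141]
tool_rot: [-0.143, 1.55, 3.056]
force: [-5.6, 1.0, 14.2]
grip_width: 0.0251
```

```bash
python3 st.py
```

```text
F [-5.6133  0.9985 16.9703] M [0.4838 0.8382 0.1072] contact dx -0.034 dy 0.026 pos [0.563  0.0301 0.1141] tiltx [-0.0203  0.0018] yaw 0.0567 tgt [-0.0003  0.0202  0.0029]
```

step_arm --targets '[[[0.01,0.1,0.03,0,-0.003,0,0],[0.01,0.2,0.03,0,-0.003,0,0]]]'

```text
clock: 15.7
position: [0.5631, 0.0281, 0.1143]
tool_rot: [-0.137, 1.548, 3.062]
force: [-2.6, -0.2, 7.6]
grip_width: 0.0249
```

```bash
python3 st.py
```

```text
F [-2.5853 -0.2425 10.3529] M [0.3128 0.1762 0.0625] contact dx -0.006 dy 0.031 pos [0.5631 0.0281 0.1143] tiltx [-0.0227  0.0018] yaw 0.0567 tgt [-0.0003  0.0225  0.0031]
```

step_arm --targets '[[[0.02,0.2,0.04,0,-0.003,0,0],[0.01,0.4,0.04,0,-0.003,0,0],[0.01,0.5,0.04,0,-0.003,0,0]]]'

```text
clock: 16.0
position: [0.5633, 0.023, 0.1145]
tool_rot: [-0.128, 1.546, 3.07]
force: [-1.8, 0.4, 7.2]
grip_width: 0.0245
```

```bash
python3 st.py
```

```text
F [-1.8012  0.3627 10.0023] M [ 0.4288  0.1032 -0.0224] contact dx -0.002 dy 0.041 pos [0.5633 0.023  0.1145] tiltx [-0.0249  0.0018] yaw 0.0566 tgt [-0.0003  0.0248  0.0032]
```

step_arm --targets '[[[0.01,0.2,0.04,0,-0.001,0,0],[0.01,0.4,0.04,0,-0.001,0,0],[0.01,0.5,0.04,0,-0.001,0,0]]]'

```text
clock: 16.3
position: [0.5634, 0.0179, 0.1146]
tool_rot: [-0.131, 1.546, 3.067]
force: [-1.1, 0.7, 7.2]
grip_width: 0.0246
```

```bash
python3 st.py
```

```text
F [-1.1269  0.6717 10.0055] M [0.3943 0.0182 0.0629] contact dx 0.003 dy 0.036 pos [0.5634 0.0179 0.1146] tiltx [-0.0251  0.0019] yaw 0.0565 tgt [-0.0005  0.025   0.0033]
```

step_arm --targets '[[[0.01,0.2,0.04,0,-0.002,0,0],[0.01,0.4,0.04,0,-0.002,0,0],[0.01,0.5,0.04,0,-0.002,0,0]]]'

```text
clock: 16.6
position: [0.5637, 0.0127, 0.1148]
tool_rot: [-0.129, 1.544, 3.069]
force: [-1.4, 0.1, 6.7]
grip_width: 0.0251
```

```bash
python3 st.py
```

```text
F [-1.3629  0.1333  9.4682] M [ 0.4203 -0.0366  0.0295] contact dx 0.010 dy 0.044 pos [0.5637 0.0127 0.1148] tiltx [-0.0263  0.0019] yaw 0.0563 tgt [-0.0006  0.0262  0.0034]
```

step_arm --targets '[[[0.01,0.2,0.04,0,0,0,0],[0.01,0.4,0.04,0,0,0,0],[0.01,0.6,0.04,0,0,0,0]]]'

```text
clock: 16.9
position: [0.5638, 0.0067, 0.1149]
tool_rot: [-0.136, 1.545, 3.062]
force: [-1.9, 0.7, 6.9]
grip_width: 0.025
```

```bash
python3 st.py
```

```text
F [-1.9337  0.7152  9.6564] M [0.4535 0.0851 0.0424] contact dx 0.000 dy 0.044 pos [0.5638 0.0067 0.1149] tiltx [-0.0257  0.0021] yaw 0.0563 tgt [-0.0006  0.0255  0.0035]
```

step_arm --targets '[[[0.01,0.2,0.04,0,-0.001,0,0],[0.01,0.4,0.04,0,-0.001,0,0],[0.01,0.6,0.04,0,-0.001,0,0]]]'

```text
clock: 17.2
position: [0.564, 0.0007, 0.115]
tool_rot: [-0.14, 1.545, 3.058]
force: [-1.4, 0.9, 7.4]
grip_width: 0.0246
```

```bash
python3 st.py
python3 - <<'E'
from h import *
im=eyes.grab_frame('side')[:,:,::-1];cv2.imwrite('pics/side7.png',cv2.resize(im[130:330,200:440],None,fx=3,fy=3,interpolation=cv2.INTER_CUBIC))
im=eyes.grab_frame('scene')[:,:,::-1];cv2.imwrite('pics/scene7.png',cv2.resize(im[130:290,250:430],None,fx=3.5,fy=3.5,interpolation=cv2.INTER_CUBIC))
E
```

```text
F [-1.3725  0.9215 10.1566] M [ 0.459  -0.0117  0.0617] contact dx 0.007 dy 0.041 pos [0.564  0.0007 0.115 ] tiltx [-0.0261  0.0022] yaw 0.0564 tgt [-0.0006  0.0259  0.0036]
```

View pics/side7.png

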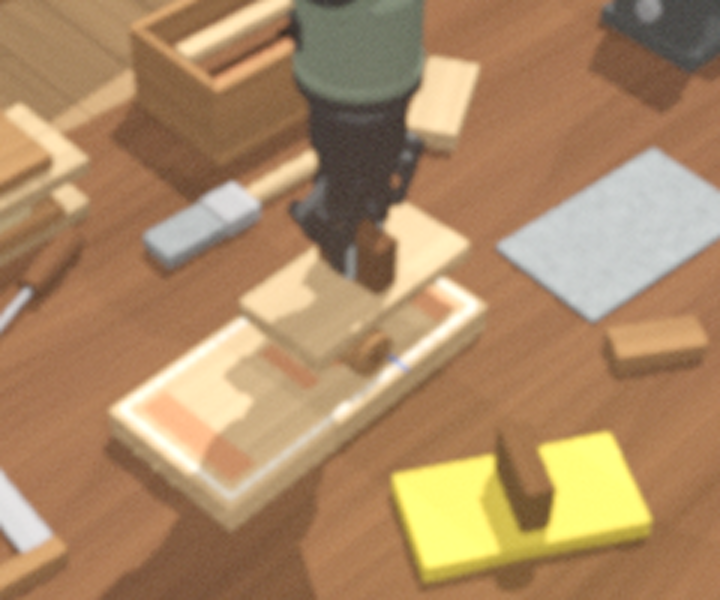

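View pics/scene7.png

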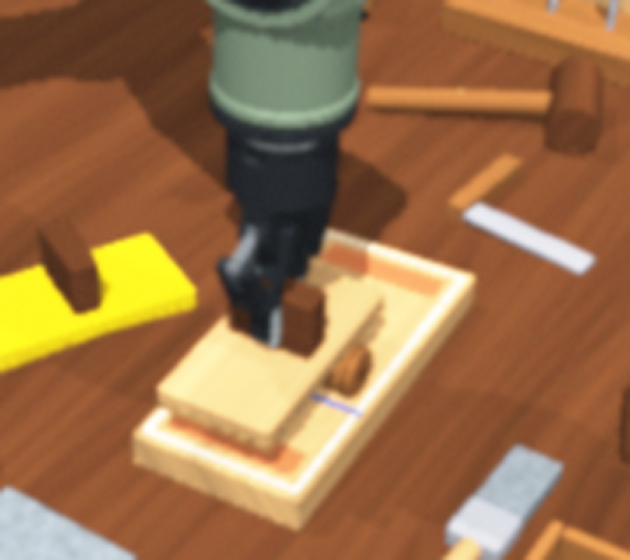

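```bash
python3 -c "
from h import *
print(plane('side',[(200+370/3,130+352/3),(200+375/3,130+352/3)],.05)); print(plane('scene',[(250+352/3.5,130+368/3.5)],.05))"
```

```text
[[0.513  0.0302 0.05  ]
 [0.5103 0.0272 0.05  ]]
[[0.6093 0.0354 0.05  ]]
```

step_arm --targets '[[[0.02,0.2,0.04,0,0,0,0],[0.02,0.4,0.04,0,0,0,0],[0.02,0.6,0.04,0,0,0,0],[0.01,0.8,0.04,0,0,0,0]]]'

```text
clock: 17.7
position: [0.5642, -0.0076, 0.1151]
tool_rot: [-0.14, 1.545, 3.058]
force: [-2.2, 0.4, 6.8]
grip_width: 0.0249
```

```bash
python3 st.py
```

```text
F [-2.2024  0.3716  9.6264] M [0.4965 0.17   0.1077] contact dx -0.007 dy 0.050 pos [ 0.5642 -0.0076  0.1151] tiltx [-0.0257  0.0022] yaw 0.0561 tgt [-0.0009  0.0255  0.0036]
```

step_arm --targets '[[[0.02,0.2,0.04,0,-0.001,0,0],[0.01,0.4,0.04,0,-0.001,0,0],[0.01,0.6,0.04,0,-0.001,0,0]]]'

```text
clock: 18.0
position: [0.5645, -0.0137, 0.1152]
tool_rot: [-0.144, 1.545, 3.053]
force: [-0.7, 1.5, 7.7]
grip_width: 0.025
```

```bash
python3 st.py
```

```text
F [-0.7055  1.4679 10.5492] M [ 0.5905 -0.0235  0.0831] contact dx 0.005 dy 0.050 pos [ 0.5645 -0.0137  0.1152] tiltx [-0.0259  0.0023] yaw 0.0561 tgt [-0.0009  0.0258  0.0038]
```

step_arm --targets '[[[0.02,0.2,0.04,0,0,0,0],[0.02,0.4,0.04,0,0,0,0],[0.02,0.6,0.04,0,0,0,0]]]'

```text
clock: 18.3
position: [0.5647, -0.0197, 0.1153]
tool_rot: [-0.156, 1.546, 3.042]
force: [-2.7, 0.3, 9.0]
grip_width: 0.0248
```

```bash
python3 st.py
```

```text
F [-2.6968  0.294  11.803 ] M [0.6608 0.0483 0.1213] contact dx 0.006 dy 0.055 pos [ 0.5647 -0.0197  0.1153] tiltx [-0.0251  0.0025] yaw 0.0561 tgt [-0.0008  0.025   0.0039]
```

step_arm --targets '[[[0.02,0.2,0.04,0,0,0,0],[0.02,0.4,0.04,0,0,0,0],[0.02,0.6,0.04,0,0,0,0]]]'

```text
clock: 18.6
position: [0.5649, -0.0256, 0.1154]
tool_rot: [-0.17, 1.546, 3.028]
force: [-1.7, 1.4, 9.1]
grip_width: 0.0248
```

```bash
python3 st.py
```

```text
F [-1.7391  1.3595 11.8674] M [0.8009 0.1216 0.15  ] contact dx -0.004 dy 0.062 pos [ 0.5649 -0.0256  0.1154] tiltx [-0.0244  0.0028] yaw 0.0562 tgt [-0.0008  0.0242  0.0042]
```

step_arm --targets '[[[0.02,0.2,0.04,0,0,0,0],[0.02,0.4,0.04,0,0,0,0],[0.02,0.6,0.04,0,0,0,0]]]'

```text
clock: 18.9
position: [0.5652, -0.0316, 0.1156]
tool_rot: [-0.185, 1.547, 3.013]
force: [-2.1, 1.2, 10.4]
grip_width: 0.0249
```

```bash
python3 st.py
python3 - <<'E'
from h import *
im=eyes.grab_frame('side')[:,:,::-1];cv2.imwrite('pics/side8.png',cv2.resize(im[200:300,260:380],None,fx=6,fy=6,interpolation=cv2.INTER_CUBIC))
im=eyes.grab_frame('scene')[:,:,::-1];cv2.imwrite('pics/scene8.png',cv2.resize(im[190:290,280:400],None,fx=6,fy=6,interpolation=cv2.INTER_CUBIC))
E
```

```text
F [-2.1009  1.2484 13.231 ] M [0.8798 0.1402 0.158 ] contact dx -0.003 dy 0.062 pos [ 0.5652 -0.0316  0.1156] tiltx [-0.0236  0.0031] yaw 0.0562 tgt [-0.0007  0.0234  0.0044]
```

View pics/side8.png

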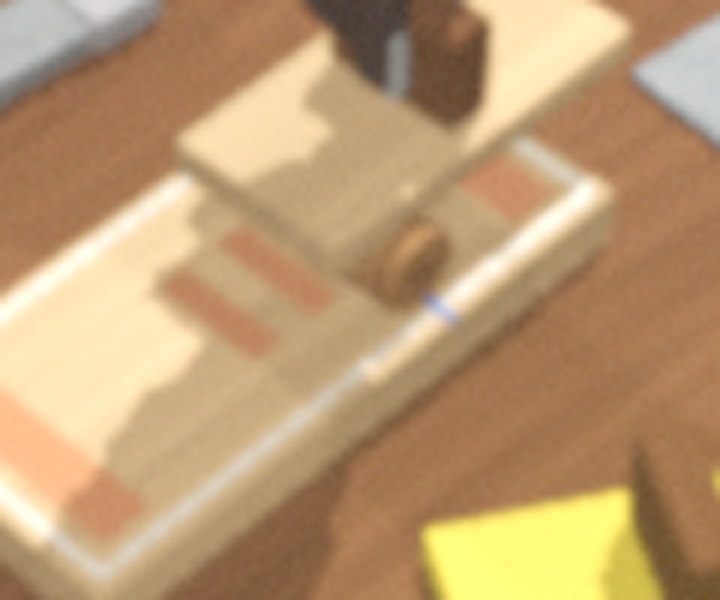

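View pics/scene8.png

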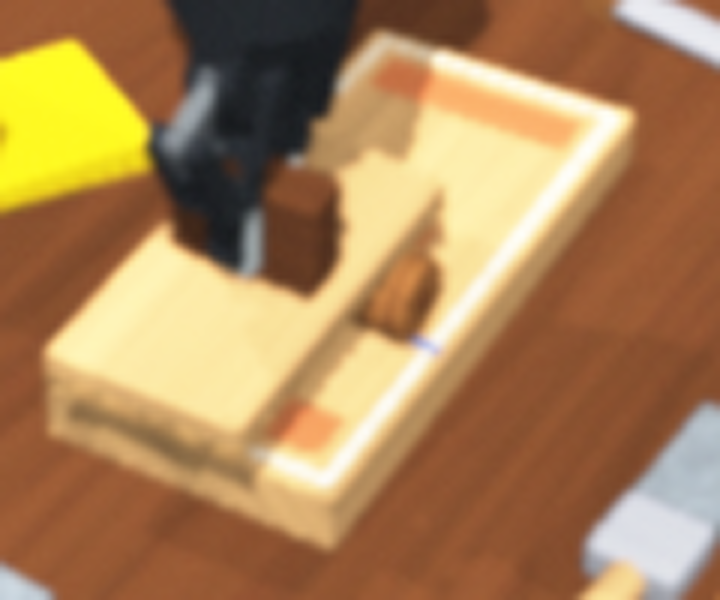

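Run:
```python
from h import *
for yc in (.0115,.0155,.0195):
  for n,o in (('side',(260,200)),('scene',(280,190))):
    P=[]
    for s in (-.055,.055):
      for dz in (.03,.05,.07): P.append((.563+s*.998, yc+s*.057,dz))
    print(yc,n,((proj(n,P)-o+.5)*6-.5).round().tolist())
```

```text
0.0115 side [[428.0, 299.0], [430.0, 266.0], [432.0, 232.0], [236.0, 164.0], [236.0, 131.0], [236.0, 97.0]]
0.0115 scene [[198.0, 260.0], [197.0, 226.0], [196.0, 190.0], [417.0, 342.0], [419.0, 307.0], [420.0, 271.0]]
0.0155 side [[421.0, 304.0], [423.0, 271.0], [425.0, 237.0], [229.0, 168.0], [229.0, 135.0], [229.0, 101.0]]
0.0155 scene [[203.0, 255.0], [202.0, 221.0], [202.0, 186.0], [422.0, 337.0], [423.0, 302.0], [425.0, 266.0]]
0.0195 side [[414.0, 309.0], [416.0, 276.0], [417.0, 242.0], [222.0, 173.0], [222.0, 140.0], [221.0, 106.0]]
0.0195 scene [[208.0, 250.0], [207.0, 216.0], [207.0, 181.0], [426.0, 331.0], [428.0, 297.0], [430.0, 261.0]]
```

step_arm --targets '[[[0,0.2,0.04,0,0,0,0],[0,0.4,0.04,0,0,0,0],[0,0.6,0.04,0,0,0,0],[0,0.6,0.04,0,0,0,0]]]'

```text
clock: 19.4
position: [0.5654, -0.0382, 0.1158]
tool_rot: [-0.183, 1.548, 3.014]
force: [-2.2, -1.0, 9.0]
grip_width: 0.0249
```

```bash
python3 st.py
```

```text
F [-2.1906 -0.961  11.8077] M [ 0.6553 -0.009   0.0808] contact dx 0.009 dy 0.059 pos [ 0.5654 -0.0382  0.1158] tiltx [-0.0229  0.0029] yaw 0.0556 tgt [-0.0014  0.0227  0.0042]
```

step_arm --targets '[[[0,0,0,0,0,0,0],[0,0,0,0,0,0,0],[-0.1,0,0,0,0,0,0],[-0.3,0,0,0,0,0,0],[-0.6,0,0,0,0,0,0],[-1.2,0,0,0,0,0,0],[-3,0,0,0,0,0,0],[-6,0,0,0,0,0,0],[-6,0,0,0,0,0,0]]]'

```text
clock: 20.3
position: [0.5684, -0.0384, 0.1794]
tool_rot: [-0.216, 1.553, 2.981]
force: [-0.2, -0.2, -2.4]
grip_width: 0.0246
```

```bash
python3 st.py;python3 - <<'E'
from h import *
print(target(.46,-.02,.175,.057))
im=eyes.grab_frame('side')[:,:,::-1];cv2.imwrite('pics/side9.png',cv2.resize(im[200:300,260:380],None,fx=6,fy=6,interpolation=cv2.INTER_CUBIC))
im=eyes.grab_frame('scene')[:,:,::-1];cv2.imwrite('pics/scene9.png',cv2.resize(im[190:290,280:400],None,fx=6,fy=6,interpolation=cv2.INTER_CUBIC))
E
```

```text
F [-0.2311 -0.2023  0.3747] M [-0.0202 -0.0391 -0.0004] contact dx 0.133 dy -0.029 pos [ 0.5684 -0.0384  0.1794] tiltx [-0.0178  0.0029] yaw 0.0554 tgt [-0.0016  0.0176  0.0039]
(array([ 0.64, -2.44, 10.71]), array([-0.0016,  0.0176,  0.0039]))
```

View pics/side9.png

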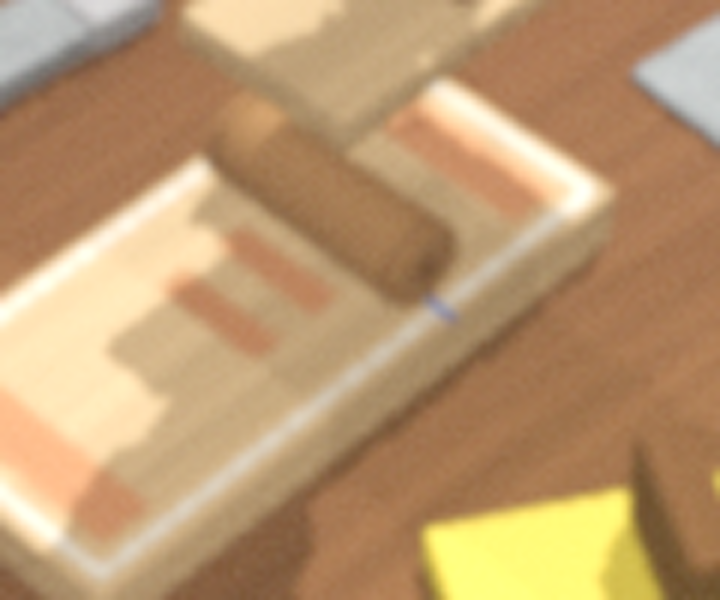

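View pics/scene9.png

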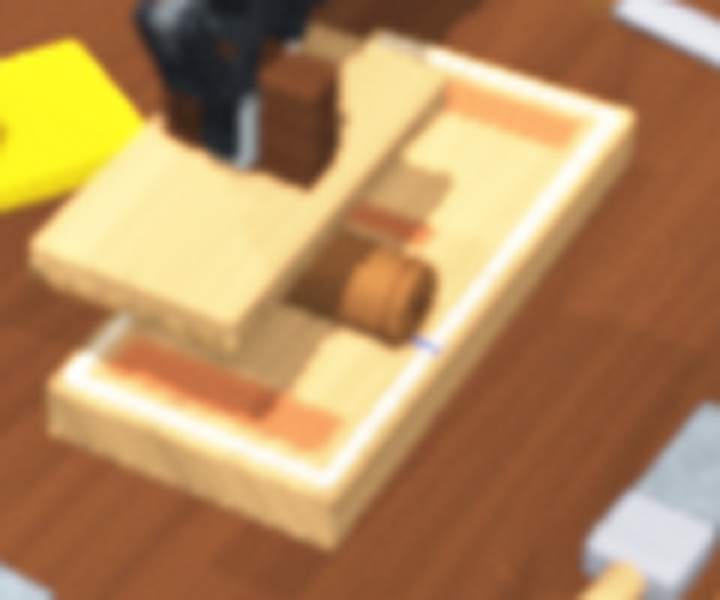

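Now I look with the wrist camera from the robot side to measure the roller against the line.

step_arm --targets '[[[0.3,-1,3.5,0,0.017,0.004,0],[0.6,-2.4,7,0,0.017,0.004,0],[0.6,-2.4,10.5,0,0.017,0.004,0],[0.6,-2.4,10.7,0,0.017,0.004,0],[0.6,-2.4,10.7,0,0.017,0.004,0],[0.6,-2.4,10.7,0,0.017,0.004,0]]]'

```text
clock: 21.0
position: [0.4593, -0.0203, 0.1725]
tool_rot: [-0.041, 1.566, -3.127]
force: [0.4, -0.1, -2.6]
grip_width: 0.0247
```

Run:
```python
from h import *
T=toolpose();np.save('T10.npy',T)
im=eyes.grab_frame('wrist')[:,:,::-1];cv2.imwrite('pics/wrist10.png',im)
```

```text
(no output)
```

View pics/wrist10.png

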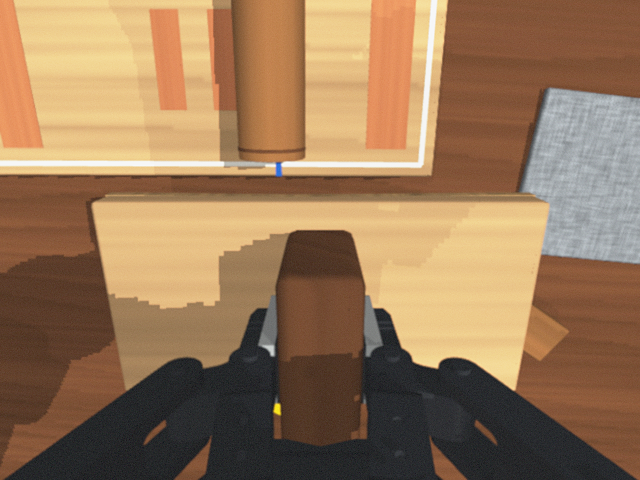

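The roller's edges run from (238,150) to (232,2) on the left and stay at column 305 on the right. The line is visible at (279,170) beyond its near end.

Run:
```python
from h import *
T=np.load('T10.npy')
E=plane('wrist',[(238,148),(232,2),(305,148),(305,2)],.052,T);a=(E[0]+E[2])/2;b=(E[1]+E[3])/2
print(a,b,'yaw',np.arctan2(*(b-a)[[1,0]]))
L=plane('wrist',[(279,170),(279,163)],.03,T);print('line',L)
print('end',plane('wrist',[(270,160)],.04,T))
u=np.array([np.cos(.057),np.sin(.057)]);n=np.array([-u[1],u[0]])
print('offset y at a', n@(a[:2]-L[0,:2]),n@(b[:2]-L[0,:2]))
S=plane('wrist',[(152,10),(178,10),(162,109),(186,109)],.03,T);print(S)
```

```text
[0.5133 0.0116 0.052 ] [0.5901 0.0146 0.052 ] yaw 0.03920575253577739
line [[0.4968 0.0089 0.03  ]
 [0.5014 0.009  0.03  ]]
end [[0.5045 0.0137 0.04  ]]
offset y at a 0.0017502860858481586 0.00038286673491305575
[[0.5869 0.0857 0.03  ]
 [0.5877 0.0704 0.03  ]
 [0.5313 0.0835 0.03  ]
 [0.5321 0.0683 0.03  ]]
```

Run:
```python
import cv2
a=cv2.imread('pics/wrist10.png')
cv2.imwrite('pics/c10.png',cv2.resize(a[0:180,110:310],None,fx=4,fy=3.3,interpolation=cv2.INTER_CUBIC))
```

```text
(no output)
```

View pics/c10.png

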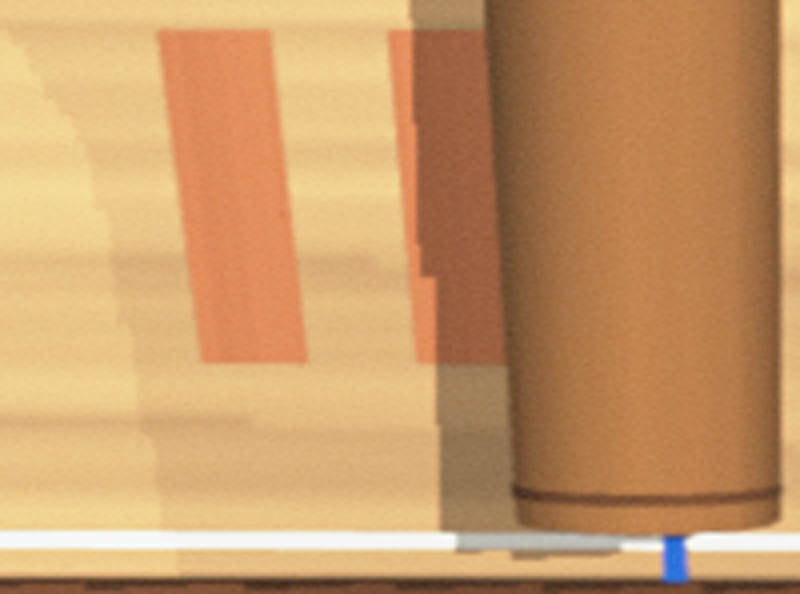

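Run:
```python
from h import *
print(target(.496,-.276,.16,-.04))
```

```text
(array([ 1.23, 25.73, -2.24]), array([ 0.0955,  0.0045, -0.    ]))
```

step_arm --targets '[[[0,3,0,0.03,0.004,0,0],[0,7,-0.5,0.06,0.004,0,0],[0,11,-1,0.09,0.004,0,0],[0.5,15,-1.5,0.095,0.004,0,0],[1,19,-2,0.095,0.004,0,0],[1.2,23,-2.2,0.095,0.004,0,0],[1.2,25.7,-2.2,0.095,0.004,0,0],[1.2,25.7,-2.2,0.095,0.004,0,0],[1.2,25.7,-2.2,0.095,0.004,0,0],[1.2,25.7,-2.2,0.095,0.004,0,0]]]'

```text
clock: 22.05
position: [0.4958, -0.2748, 0.16]
tool_rot: [-0.597, 1.57, 2.506]
force: [0.1, 0.5, -2.6]
grip_width: 0.0248
```

Run:
```python
from h import *
T=toolpose();print(T,target(.496,-.276,.062,-.04))
cv2.imwrite('pics/wrist11.png',eyes.grab_frame('wrist')[:,:,::-1])
cv2.imwrite('pics/side11.png',cv2.resize(eyes.grab_frame('side')[130:330,260:500,::-1],None,fx=3,fy=3,interpolation=cv2.INTER_CUBIC))
```

```text
[[-0.0008 -0.0385 -0.9993  0.4958]
 [ 0.0006 -0.9993  0.0385 -0.2748]
 [-1.     -0.0006  0.0008  0.16  ]
 [ 0.      0.      0.      1.    ]] (array([ 9.8 ,  0.12, -0.03]), array([0.0015, 0.0008, 0.0006]))
```

View pics/wrist11.png

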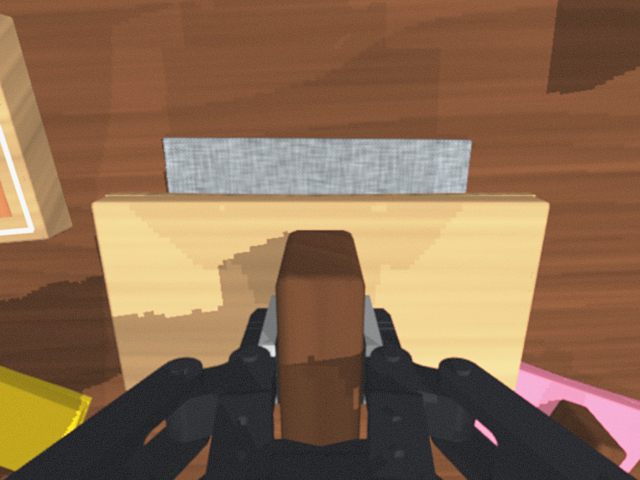

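View pics/side11.png

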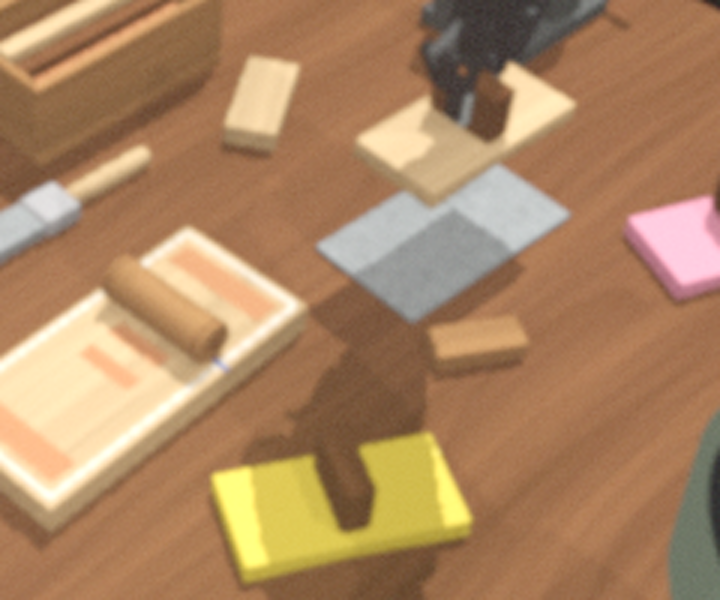

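The block is aligned with the mat and hasn't shifted in the grip, so I lower it.

step_arm --targets '[[[3,0.05,0,0,0,0,0],[6,0.05,0,0,0,0,0],[8.5,0.05,0,0,0,0,0],[9.6,0.05,0,0,0,0,0],[10,0.05,0,0,0,0,0],[10.3,0.05,0,0,0,0,0],[10.5,0.05,0,0,0,0,0],[10.5,0.05,0,0,0,0,0]]]'

```text
clock: 22.95
position: [0.4961, -0.2753, 0.0559]
tool_rot: [2.938, 1.57, -0.242]
force: [-0.6, 0.2, -2.5]
grip_width: 0.0249
```

step_arm --targets '[[[0.1,0,0,0,0,0,0],[0.1,0,0,0,0,0,0]]]'

```text
clock: 23.15
position: [0.4964, -0.2755, 0.0553]
tool_rot: [2.789, 1.57, -0.391]
force: [-0.2, 0.4, -3.3]
grip_width: 0.0254
```

```bash
python3 st.py
```

```text
F [-0.2214  0.4355 -0.4825] M [-0.0031  0.0824 -0.0225] contact dx 0.150 dy 0.048 pos [ 0.4964 -0.2755  0.0553] tiltx [ 0.0011 -0.0004] yaw -0.0381 tgt [-0.0951 -0.0011 -0.0005]
```

step_arm --targets '[[[0.1,0,0,0,0,0,0],[0.15,0,0,0,0,0,0],[0.15,0,0,0,0,0,0]]]'

```text
clock: 23.45
position: [0.4963, -0.2754, 0.0538]
tool_rot: [2.855, 1.57, -0.324]
force: [0.5, 0.6, -2.3]
grip_width: 0.0249
```

step_arm --targets '[[[0.06,0,0,0,0,0,0],[0.06,0,0,0,0,0,0]]]'

```text
clock: 23.65
position: [0.4963, -0.2755, 0.0534]
tool_rot: [2.803, 1.57, -0.377]
force: [-1.9, 0.8, 4.1]
grip_width: 0.0248
```

```bash
python3 st.py
```

```text
F [-1.886   0.8228  6.9097] M [ 0.2191  0.3028 -0.0647] contact dx -0.031 dy 0.026 pos [ 0.4963 -0.2755  0.0534] tiltx [ 0.001  -0.0004] yaw -0.0382 tgt [-0.0952 -0.001  -0.0004]
```

step_arm --targets '[[[0,0,0,0,0,0,0.3],[0,0,0,0,0,0,0.6],[0,0,0,0,0,0,1],[0,0,0,0,0,0,1],[0,0,0,0,0,0,1],[0,0,0,0,0,0,1],[0,0,0,0,0,0,1]]]'

```text
clock: 24.35
position: [0.4964, -0.2755, 0.0534]
tool_rot: [2.802, 1.57, -0.378]
force: [0.7, -0.1, -0.3]
grip_width: 0.0856
```

step_arm --targets '[[[-1,0,0,0,0,0,1],[-4,0,0,0,0,0,1],[-8,0,0,0,0,0,1],[-12,0,0,0,0,0,1],[-16,0,0,0,0,0,1],[-18,0,0,0,0,0,1],[-18,0,0,0,0,0,1],[-18,0,0,0,0,0,1]]]'

```text
clock: 25.15
position: [0.4961, -0.2754, 0.2339]
tool_rot: [2.78, 1.569, -0.399]
force: [0.2, 0.7, -1.0]
grip_width: 0.0855
```

Run:
```python
from h import *
T=toolpose();np.save('T12.npy',T);print(T)
cv2.imwrite('pics/wrist12.png',eyes.grab_frame('wrist')[:,:,::-1])
# hop to look down at the panel
print(target(.52,.05,.30,.057))
```

```text
[[ 0.0018 -0.0381 -0.9993  0.4961]
 [-0.0008 -0.9993  0.0381 -0.2754]
 [-1.      0.0007 -0.0018  0.2339]
 [ 0.      0.      0.      1.    ]]
(array([ -6.69, -32.59,  -1.18]), array([-0.0951, -0.0006, -0.0002]))
```

View pics/wrist12.png

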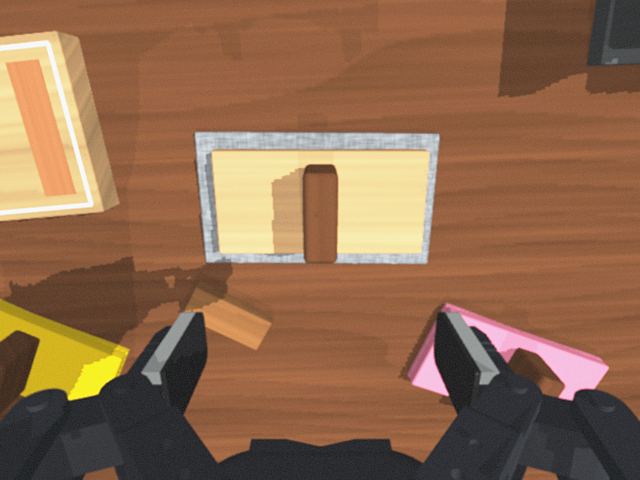

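The block lies on the mat, well centred and parallel to it: slab (212–430, 150–255), mat (196–438, 133–264). Next I check the panel from above.

step_arm --targets '[[[-3,-4,0,-0.05,0,0,1],[-6,-8.5,0,-0.095,0,0,1],[-6.7,-13,0,-0.095,0,0,1],[-6.7,-17.5,0,-0.095,0,0,1],[-6.7,-22,-0.5,-0.095,0,0,1],[-6.7,-26.5,-1,-0.095,0,0,1],[-6.7,-30,-1,-0.095,0,0,1],[-6.7,-32.6,-1.2,-0.095,0,0,1],[-6.7,-32.6,-1.2,-0.095,0,0,1],[-6.7,-32.6,-1.2,-0.095,0,0,1]]]'

```text
clock: 26.2
position: [0.5198, 0.0502, 0.2991]
tool_rot: [0.341, 1.569, -2.742]
force: [-0.5, -0.9, 0.2]
grip_width: 0.0854
```

Run:
```python
from h import *
T=toolpose();np.save('T13.npy',T);print(T[:3,3])
cv2.imwrite('pics/wrist13.png',eyes.grab_frame('wrist')[:,:,::-1])
```

```text
[0.5198 0.0502 0.2991]
```

View pics/wrist13.png

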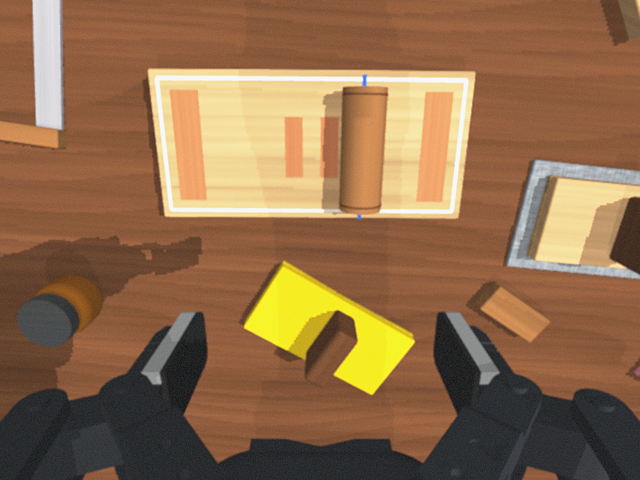

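Run:
```python
from h import *
T=np.load('T13.npy')
L=plane('wrist',[(365,78),(360,216)],.03,T)
Rr=plane('wrist',[(365,92),(361,206)],.052,T)
print(L,Rr)
u=(L[0]-L[1])[:2];Ln=np.linalg.norm(u);u/=Ln;n=np.array([-u[1],u[0]])
c=Rr.mean(0);print('len',Ln,'off y',n@(c-L.mean(0))[:2],'off x',u@(c-L.mean(0))[:2],'dyaw',np.arctan2(n@(Rr[0]-Rr[1])[:2],u@(Rr[0]-Rr[1])[:2]))
a=cv2.imread('pics/wrist13.png')
cv2.imwrite('pics/c13.png',cv2.resize(a[65:225,250:400],None,fx=5,fy=3.7,interpolation=cv2.INTER_CUBIC))
T=np.load('T12.npy')
print(plane('wrist',[(212,150),(430,150),(425,255),(219,254)],.024,T).mean(0),plane('wrist',[(196,133),(438,135),(427,263),(208,262)],.006,T).mean(0))
```

```text
[[0.6256 0.0151 0.03  ]
 [0.4953 0.008  0.03  ]] [[0.6128 0.0163 0.052 ]
 [0.5111 0.0106 0.052 ]]
len 0.1305158943322497 off y 0.0018032662534071835 off x 0.0016184157578694755 dyaw 0.0016188221604861268
[ 0.4963 -0.2768  0.024 ] [ 0.4948 -0.2731  0.006 ]
```

View pics/c13.png

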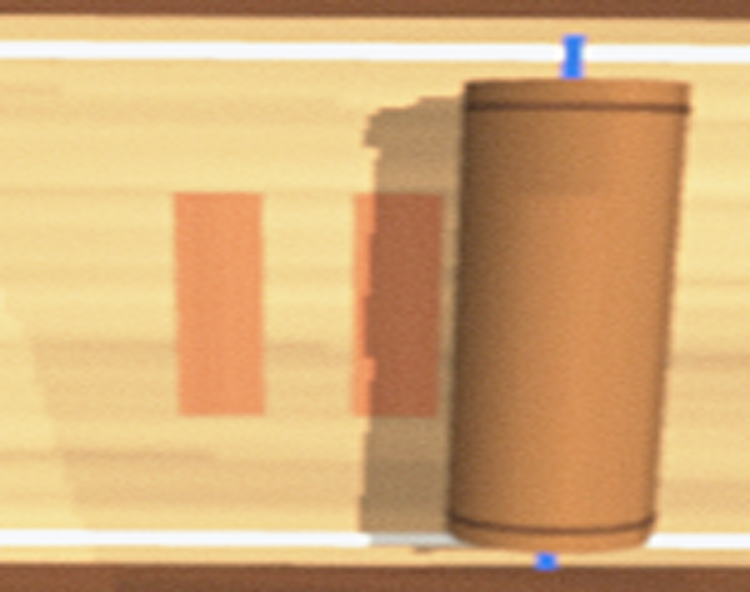

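All checks look good: the slips show no side walls and the roller's shadow crosses them without a break. Handing in.

```bash
python3 -c "
from workcell import bot
print(bot.job_done(), bot.observe()['clock'])"
```

```text
the job is handed in; nothing more can be done
the job is handed in; nothing more can be done
```

The job is handed in at about 26 s of the 69 s allowed. I laid the block on the roller, rolled it over both slips to the blue line, lifted it off and set it back on its mat. No verdict was reported.

**Pressing force:** it stayed near 10 N by wrist readings at the end of each move. It peaked at about 17 N over slip a, where the block's underside changed height, and I backed it off.

Last checks before hand-in, from the wrist camera:

| Item | Measured | Limit |
|---|---|---|
| Roller off the blue line | about 2 mm | 8 mm |
| Roller along the line | about 2 mm | 25 mm |
| Roller out of parallel | under 0.01 rad | 0.12 rad |
| Block from mat centre | about 4 mm | 30 mm |

- **Roller angle:** an earlier look with the block still in hand put it about 0.02 rad out of parallel, which is also within limits.
- **Block:** it lies parallel to the mat by eye, and the gripper is open and clear of it.
- **Slips:** both look flush. No side walls show, and the roller's shadow runs across slip a without a break. I judged this by eye and did not measure slip height.
- **Disagreement:** during rolling, the fixed cameras and dead reckoning differed on the roller's position by a few millimetres. The wrist views settled it.
- **Bystanders:** I moved none knowingly and none looked shifted in the pictures. I did not measure them again.

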